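# Sort jars and hand tools after glazing

## Task

Sort the left-out glazing things: set the two lidded jars from under the bench riser down upright (not dropped) in the squarish jar crate, and lay the three long hand tools (two loop trimming tools and a flat brush, one of them on top of the riser) flat in the long tray. Leave the cups, clay block, wooden rib and everything else where they stand.

Things in the scene. Friction and masses are not known exactly. Their poses are not given: they have to be found in the camera images.
- riser: Fixed light-wood bench riser (low shelf): board 110 deep (its x) x 340 wide (y), underside z 160, top z 175, front edge at x -55; end panels with inner faces at y +-150; open front to -x; back rail under the board at x +45. Origin on the table under its middle. The jars stand below the front edge, so a vertical gripper hits the board: come from the front tilted about 35 deg.
- jar_crate: Fixed shallow plywood crate, the squarish bin, open on top: outside 172 (its x) x 142 (its y) x 50 high, walls and floor 6 thick. Origin at the centre of its underside. Holds two jars one behind the other along its x.
- tool_tray: Fixed long off-white ceramic tray, open on top: outside 235 (its x) x 132 (its y) x 50 high, walls and floor 6 thick. Origin at the centre of its underside. The two bins may stand in either place.
- jar_a: Lidded glaze jar, round, 62 diameter, 72 high, pale lid and ochre/grey body. Origin at the centre of its underside, z up.
- jar_b: Lidded glaze jar, round, 62 diameter, 72 high, pale lid and green/grey body. Origin at the centre of its underside, z up.
- loop_light: Loop trimming tool with a light wooden handle, 172 long x 22 x 14, lying on the table. Origin at the middle of its length on its underside; x points to the wire loop. Handle 14 thick from x -86 to +39 (grip near x -20), loop 22 wide from x +50 to +86.
- loop_dark: Loop trimming tool with a dark wooden handle, 172 long x 24 x 14, lying along the top of the riser board. Origin at the middle of its length on its underside; x points to the wire loop. Handle 14 thick from x -86 to +39 (grip near x -20), loop 24 wide.
- flat_brush: Flat glaze brush with a red-brown handle, 195 long x 24 x 12, lying on the table. Origin at the middle of its length on its underside; x points to the bristles. Handle 12 thick from x -98 to +48 (grip near x -15), bristles 24 wide.
- clay: Bystander: grey clay block 89 x 62 x 56 high between the two tools on the table. Origin at the centre of its underside.
- rib: Bystander: flat kidney-shaped wooden rib 50 x 93 x 6 on the table in front of the riser. Origin at the centre of its underside.
- green_cup: Bystander: speckled tumbler with green rim, 70 diameter, 91 high, on the left end of the riser board. Origin at the centre of its underside.
- plain_cup: Bystander: plain bisque cup 68 diameter, 83 high, under the riser behind and between the jars. Origin at the centre of its underside.
Things that resemble listed ones, but are neither listed nor needed, are in the scene too. What is shaped like the jar_a but purple is not meant.

How it is judged:
By the outcome, as a careful person would: the job done as asked, in the order asked, and still so for the second after the job is handed in, with the robot touching nothing.
It also fails if it takes over 72 s, if anything falls off the work surface, if the arm or the gripper's body presses on something with over 40 N, if the wrist force passes 120 N, or if a joint passes its speed limit or range.

## Robot

A 6-joint arm with a two-finger parallel gripper is mounted at the origin on a cart in front of the work surface, level with it; the furniture and walls round the work are solid. World frame = base frame: x ahead of the robot, y to its left, z up, the work surface at z = 0. Lengths are in mm, angles in rad, forces in N, time in s.
With the tool pointing down it reaches from about 375 to 900 mm from the base axis. Payload 3.1 kg.
Tool frame: the origin (TCP) lies at the very end of the fingers, on their centre line; the grasp point (between the pads) lies 19 mm behind it (grip_depth is the z of the grasp point in the tool frame, in mm); z points along the fingers, y is the line along which they close (so a half turn about z gives the same grasp; the last joint's range is limited). The gripper opens to 85 mm and grips with 20 to 120 N. Pads are 22 mm wide; open, the fingers measure 114 mm over their backs; the gripper's body (76 mm by 85 mm) begins 54 mm behind the grasp point. The pads swing forward as they close: fully open they stand 13 mm farther back than shut.
Start: joints at [1.016, 0.527, 1.433, -0, 1.181, -0.178], TCP at [229.925, 581.146, 231.31] pointing down, gripper open.
Joint ranges: [-3.08, 3.08], [-0.75, 2.2], [0.22, 2.44], [-1.43, 4.57], [0, 2.65], [-2.85, 2.85]. Speed limits (rad/s): [2.79, 2.79, 3.14, 3.14, 3.14, 3.14].

## Interface

Orientations are given as a unit quaternion [x, y, z, w].
In Python, from workcell import get_obs, camera, camera_model, sign_off, cut_out, grip_depth gives the robot as it stands. The module is installed in compiled form; this text tells all that it offers.
- The arm moves only by the tool move_arm, never from a script. Its argument "commands" is one flat list of numbers, 7 for each row, row after row: the turn, a rotation vector about the tool's x, y, z in degrees, then the shift along the tool's x, y, z in m, then the closure, from 0 (fully open) to 1 (shut). A call has 1 to 10 rows; each row shifts and turns the commanded pose from where the row before left it, along the tool's axes as they then stand; what a row does not reach is not made up. A row lasts 1/12 s, in which the tool goes at most 41.7 mm and 7.16 degrees, less where a joint would pass 70% of its speed; a pose out of reach is approached as far as the arm can. A call is refused whole if a number of a shift passes 0.0417 or a number of a turn 7.16, either way. A call with a gripper value outside its range is refused whole. The fingers move at their own pace and stop on an object; "force" is the grip in N (left out, the last holds). Time passes only in rows, so rows that do not move let the fingers close. It gives the time, the measured TCP pose, the force, the opening and the grip force at its end, in the units of the state.
- get_obs(): the state, without advancing time (a new reading comes with each control period).
- camera(name): name is "side" or "top"; returns the picture (384x512x3 uint8, blue, green, red); there is no depth.
- camera_model(name): a dict with "fx", "fy", "cx", "cy" (pixels), "R" (3x3) and "t" (3): a world point X has camera coordinates R X + t. Camera axes: x right, y down, z forward; pixel columns grow to the right and rows downward; lengths in mm; the calibration is good to about 2 mm. A picture is of the moment at which its call begins. camera_model takes no time and is no camera call.
- sign_off(): hands the job in; it is judged then, once.
Trained networks look in the newest picture that a camera, given by its name, has taken for a name from the list of things; names that differ only in an ending like _2 or _b are one class to them, and where a whole thing is asked for, a point or a joint stands for the part that bears it (a point fixed in the world has none). Each returns a list of dicts, best first, with "score" (0 to 1); they miss things now and then, are a little off and sometimes report something else, mostly with a low value. They report only what shows in the picture. A call takes as long as a camera call. They do not tell look-alikes from the thing itself.
- cut_out(camera, label): "mask" (384x512 bool, what is visible of it) and "rect" ([left, top, right, bottom] in pixels, round what is visible of it).
The state is a dict: "time": time; "joint_pos": joint angles; "dq": joint speeds; "joint_efforts": joint torques, N m; "position": TCP position; "eef_rot": TCP orientation; "contact_force": force on the tool from outside, world axes, zero at the start; "torque": the same for the moment, N m; "finger_gap": opening from 0.0 (shut) to 1.0 (fully open); "grip_force": force on a finger pad.
Only numpy, scipy, OpenCV 4.12 (cv2) and the standard library are available. Lean on these libraries where they do the work, as an engineer would, in place of code of your own. Each camera call takes 0.05 s, during which the arm holds its last target. There are 200 camera calls.

## Working session

There is one attempt and no reset: what is moved stays moved. The work goes in short steps, Python scripts to look and compute and a tool call to move; the robot and the scene stay as the last step left them, time stands still between calls to the robot, and variables do not carry over. Pictures are saved under pics/ and viewed, at most 10 in all, crops included, and the job is handed in when it is done.

Besides the shell and the picture viewer there is one more tool, called after "Emit:" as a command line: name --argument value ..., lists and objects as JSON in quotes. move_arm: Moves the arm, as the interface text tells. Its arguments: {"type":"object","properties":{"commands":{"type":"array","items":{"type":"number"}},"force":{"type":"number"}},"required":["commands"]}

```bash
mkdir -p pics
python3 - <<'E'
from workcell import *
import cv2
for c in("top","side"):
    cv2.imwrite(f"pics/{c}0.png",cv2.resize(camera(c),(800,600)))
    m=camera_model(c);print({k:(v if not hasattr(v,'tolist') else v.tolist()) for k,v in m.items()})
print(get_obs());print(grip_depth)
E
```

```text
{'fx': 472.4894172982774, 'fy': 472.4894172982774, 'cx': 256.87715480814035, 'cy': 195.5655239051145, 'R': [[-0.0767532813074772, -0.9970318527669983, -0.006034764000530505], [-0.975062572467089, 0.0763233946753264, -0.20839318414741162], [0.20823523616909298, -0.010110588174838103, -0.9780265141724744]], 't': [116.87838236967845, 601.9498169177675, 1125.719240218754]}
{'fx': 371.1460761243846, 'fy': 371.1460761243846, 'cx': 261.40334836388644, 'cy': 188.41079034327606, 'R': [[0.9983728880415308, -0.056878572252417825, 0.004050239763180801], [-0.037860347008582235, -0.7143122463530607, -0.6988022673363573], [0.04264001111635057, 0.6975118943276672, -0.7153034228377678]], 't': [-562.548400792057, 174.05256849302293, 1016.0208317517354]}
{'time': 0.1, 'joint_pos': array([ 1.01548748e+00,  5.28369993e-01,  1.43379228e+00,  4.08925979e-06,
        1.18141135e+00, -1.78484111e-01]), 'dq': array([-0.00167494, -0.0026169 , -0.00056155, -0.00096728,  0.00037742,
       -0.00189395]), 'joint_efforts': array([-6.83048711e-04, -4.43307602e+01, -1.78586501e+01, -2.64012378e-04,
        3.88094079e-03,  4.12374527e-05]), 'position': array([229.592343  , 580.59756741, 230.42769375]), 'eef_rot': array([ 1.87300267e-01,  9.82302209e-01, -9.23882724e-04, -3.57071009e-04]), 'contact_force': array([0.96038818, 0.19157064, 0.07160132]), 'torque': array([ 0.01208445, -0.02867229,  0.02120421]), 'grip_force': 0.0, 'finger_gap': 1.0002029817871967}
-18.700000000000003
```

View pics/top0.png

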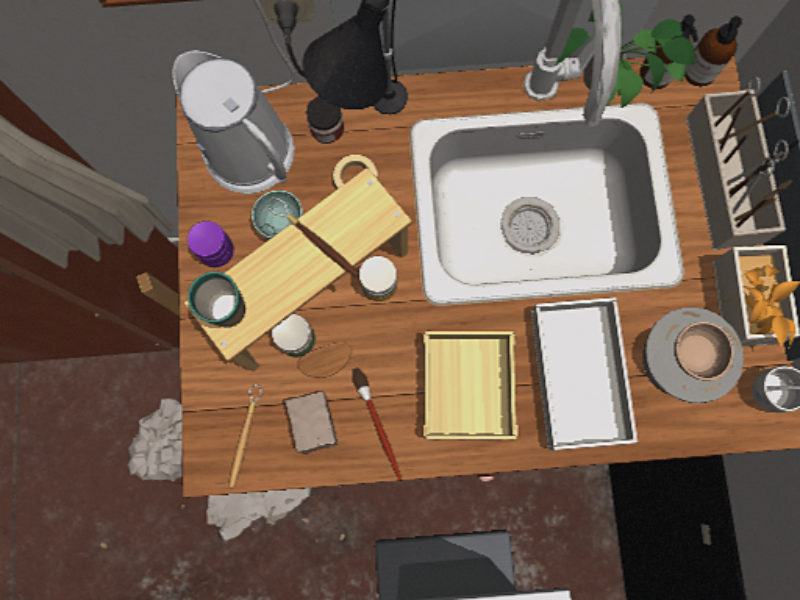

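View pics/side0.png

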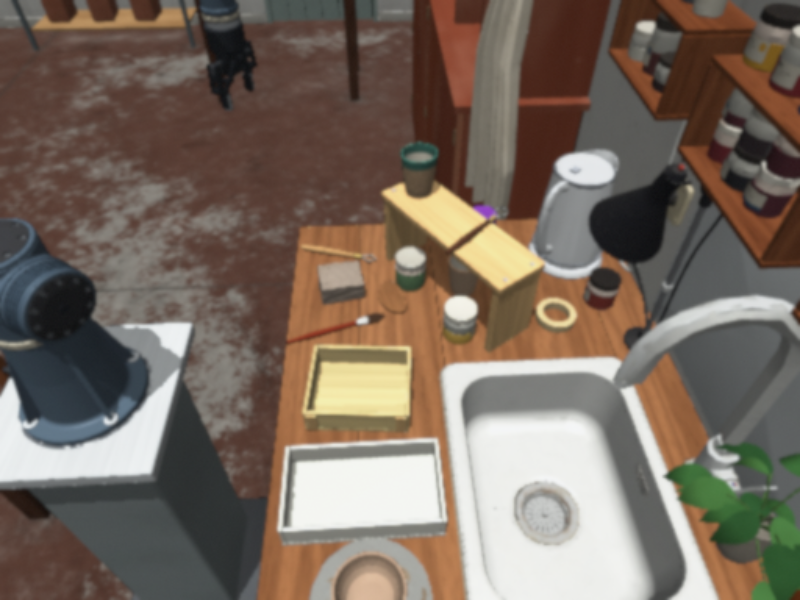

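```bash
cat > h.py <<'E'
from workcell import *
import numpy as np, cv2
from scipy.optimize import minimize
def proj(c,P):
    m=camera_model(c);q=np.asarray(P,float)@np.array(m["R"]).T+np.array(m["t"])
    return np.c_[m["fx"]*q[:,0]/q[:,2]+m["cx"],m["fy"]*q[:,1]/q[:,2]+m["cy"]]
def back(c,uv,z):
    m=camera_model(c);R=np.array(m["R"]);C=-R.T@np.array(m["t"])
    uv=np.atleast_2d(uv).astype(float)
    d=np.c_[(uv[:,0]-m["cx"])/m["fx"],(uv[:,1]-m["cy"])/m["fy"],np.ones(len(uv))]@R
    return C+d*((z-C[2])/d[:,2])[:,None]
def axis(c,mask,z):
    v,u=np.nonzero(mask);P=back(c,np.c_[u,v],z)[:,:2];m=P.mean(0)
    w,V=np.linalg.eigh(np.cov((P-m).T));a=V[:,1];s=(P-m)@a;n=(P-m)@V[:,0]
    lo,hi=np.percentile(s,[.5,99.5]);mid=m+a*(lo+hi)/2
    return mid,a,hi-lo,np.ptp(n)
E
python3 - <<'E'
from h import *
import pickle
z={"jar_a":72,"jar_b":72,"loop_light":7,"loop_dark":182,"flat_brush":6,"jar_crate":50,"tool_tray":50,"riser":175,"clay":56,"rib":6,"green_cup":91+175,"plain_cup":83}
M={}
for n in z:
  for c in("top","side"):
    if n in("clay","rib","plain_cup","green_cup") and c=="side":continue
    for r in cut_out(c,n)[:3]:
        if r["score"]<.3 or r["mask"].sum()<20: continue
        M.setdefault((n,c),[]).append(r)
        mid,a,L,W=axis(c,r["mask"],z[n])
        print(n,c,round(r["score"],2),np.round(r["rect"]).tolist(),int(r["mask"].sum()),mid.round(),"ang",round(np.degrees(np.arctan2(a[1],a[0]))),"L",round(L),round(W))
pickle.dump(M,open("m.pkl","wb"))
t=camera("top");s=camera("side")
cv2.imwrite("raw_top.png",t);cv2.imwrite("raw_side.png",s)
cv2.imwrite("pics/c1.png",np.hstack([cv2.resize(t[100:320,110:280],(400,518)),cv2.resize(s[80:230,180:360],(400,333)).copy() if 0 else cv2.copyMakeBorder(cv2.resize(s[80:230,180:360],(400,333)),0,185,0,0,0)]))
E
```

```text
jar_a top 0.79 [233.0, 164.0, 253.0, 193.0] 531 [657. 106.] ang 178 L 70 56
jar_a top 0.73 [174.0, 203.0, 200.0, 232.0] 554 [570. 244.] ang -147 L 65 61
jar_a side 0.87 [253.0, 161.0, 274.0, 187.0] 493 [578. 215.] ang 87 L 126 59
jar_a side 0.85 [280.0, 190.0, 305.0, 222.0] 575 [659.  76.] ang 78 L 113 60
jar_a side 0.47 [304.0, 131.0, 316.0, 140.0] 70 [751. 390.] ang 127 L 42 34
jar_b top 0.79 [233.0, 164.0, 253.0, 193.0] 531 [657. 106.] ang 178 L 70 56
jar_b top 0.73 [174.0, 203.0, 200.0, 232.0] 554 [570. 244.] ang -147 L 65 61
jar_b side 0.87 [253.0, 161.0, 274.0, 187.0] 493 [578. 215.] ang 87 L 126 59
jar_b side 0.85 [280.0, 190.0, 305.0, 222.0] 575 [659.  76.] ang 78 L 113 60
jar_b side 0.47 [304.0, 131.0, 316.0, 140.0] 70 [751. 390.] ang 127 L 42 34
loop_light top 0.63 [147.0, 255.0, 166.0, 311.0] 285 [417. 346.] ang 163 L 135 18
loop_light side 0.55 [194.0, 156.0, 242.0, 166.0] 192 [428. 343.] ang 163 L 159 24
loop_dark top 0.56 [183.0, 139.0, 227.0, 175.0] 293 [685. 182.] ang -135 L 139 15
loop_dark side 0.49 [284.0, 136.0, 317.0, 162.0] 208 [686. 182.] ang -135 L 136 21
flat
[... 600 characters left out ...]
0.3 [202.0, 167.0, 231.0, 195.0] 681 [440. 207.] ang 95 L 111 87
riser top 0.78 [128.0, 106.0, 261.0, 236.0] 5974 [657. 213.] ang 128 L 335 158
riser side 0.56 [242.0, 117.0, 348.0, 227.0] 4299 [666. 157.] ang 119 L 423 227
clay top 0.66 [182.0, 249.0, 216.0, 287.0] 897 [436. 227.] ang -169 L 85 64
rib top 0.91 [190.0, 216.0, 225.0, 242.0] 516 [539. 206.] ang 106 L 87 48
green_cup top 0.73 [121.0, 173.0, 158.0, 212.0] 992 [592. 318.] ang -137 L 83 66
plain_cup top 0.61 [123.0, 109.0, 261.0, 235.0] 6231 [684. 224.] ang 128 L 367 173
plain_cup top 0.42 [149.0, 257.0, 164.0, 313.0] 241 [411. 330.] ang 164 L 123 13
plain_cup top 0.41 [181.0, 138.0, 229.0, 176.0] 250 [717. 192.] ang -135 L 149 13
```

View pics/c1.png

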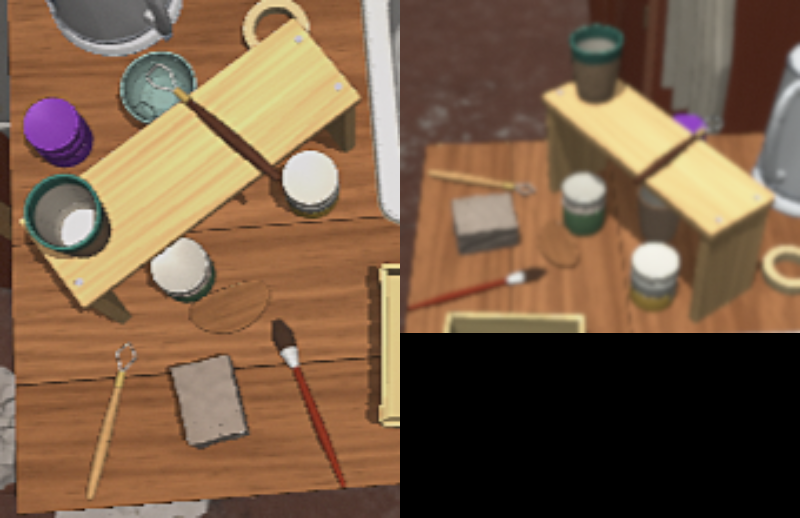

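Run:
```python
from h import *
def tr(l):return [(110+x/2.353,100+y/2.354) for x,y in l]
def ts(l):return [(180+x/2.222,80+y/2.22) for x,y in l]
v=lambda l:[(x*.64,y*.64) for x,y in l]
p=lambda n,P:print(n,P[:,:2].round(0).tolist())
p("dark top tip,end",back("top",tr([(150,68),(280,178)]),180)); p("dark side",back("side",ts([(705,128) if 0 else (305,130),(241,181)]),180))
rt=back("top",tr([(85,305),(359,97),(300,20),(22,220)]),175);p("riser",rt)
p("riser side",back("side",ts([(147-3,97),(312,236),(372,197)]),175))
p("brush top",back("top",tr([(278,322),(344,486)]),6))
p("light top",back("top",tr([(127,345),(90,497)]),6));p("light side",back("side",ts([(135,190),(29,173)]),6))
p("jars a,b top",back("top",tr([(310,180),(180,267)]),72));p("jars side",back("side",ts([(255,260),(184,186)]),72))
p("crate top",back("top",v([(424,333),(515,332),(516,438),(425,438)]),50));p("crate side",back("side",v([(313,347),(411,347),(411,414),(304,413)]),50))
p("tray top",back("top",v([(535,302),(617,299),(634,443),(545,447)]),50));p("tray side",back("side",v([(286,447),(438,440),(446,525),(279,530)]),50))
f=(rt[1]-rt[0])[:2];f/=np.linalg.norm(f);n=np.array([-f[1],f[0]]);
print("riser x dir",n,np.degrees(np.arctan2(n[1],n[0])))
for q in back("top",tr([(310,180),(180,267)]),72):print("dist to front edge",(q-rt[0])[:2]@n)
```

```text
dark top tip,end [[759.0, 253.0], [636.0, 131.0]]
dark side [[739.0, 232.0], [644.0, 136.0]]
riser [[527.0, 325.0], [714.0, 48.0], [800.0, 101.0], [615.0, 384.0]]
riser side [[530.0, 322.0], [717.0, 42.0], [800.0, 104.0]]
brush top [[518.0, 152.0], [337.0, 93.0]]
light top [[506.0, 319.0], [347.0, 365.0]]
light side [[512.0, 319.0], [348.0, 367.0]]
jars a,b top [[660.0, 104.0], [576.0, 248.0]]
jars side [[665.0, 103.0], [582.0, 251.0]]
crate top [[564.0, 37.0], [554.0, -110.0], [386.0, -93.0], [397.0, 49.0]]
crate side [[396.0, 43.0], [570.0, 34.0], [561.0, -104.0], [390.0, -93.0]]
tray top [[601.0, -148.0], [596.0, -282.0], [364.0, -276.0], [369.0, -137.0]]
tray side [[366.0, -152.0], [600.0, -153.0], [599.0, -286.0], [368.0, -280.0]]
riser x dir [0.82934166 0.55874181] 33.968830126987825
dist to front edge -13.503802304897897
dist to front edge -2.761564027154586
```

```bash
cat >> h.py <<'E'
from scipy.linalg import expm,logm
from scipy.spatial.transform import Rotation as Ro
def pose(p,az,tilt):
    a,t=np.radians([az,tilt]);y=np.array([-np.sin(a),np.cos(a),0])
    z=np.array([np.sin(t)*np.cos(a),np.sin(t)*np.sin(a),-np.cos(t)])
    T=np.eye(4);T[:3,:3]=np.c_[np.cross(y,z),y,z];T[:3,3]=p;return T
def now():
    o=get_obs();T=np.eye(4);T[:3,:3]=Ro.from_quat(o["eef_rot"]).as_matrix();T[:3,3]=o["position"];return T
def plan(*tg):
    """tg: (p,az,tilt,rows); prints the constant row (deg, m) per leg"""
    T=now()
    for p,az,ti,n in tg:
        G=pose(p,az,ti);L=np.real(logm(np.linalg.inv(T)@G))/n
        L=L; D=expm(L);r=Ro.from_matrix(D[:3,:3]).as_rotvec(degrees=True);s=D[:3,3]/1000
        r=r.round(2);s=s.round(4);print(n,"x",(r+0.).tolist(),(s+0.).tolist())
        D=np.eye(4);D[:3,:3]=Ro.from_rotvec(r,degrees=True).as_matrix();D[:3,3]=s*1000
        T=T@np.linalg.matrix_power(D,n)
    print("end",T[:3,3].round(1))
E
python3 - <<'E'
from h import *
print("cup base approx",back("side",[(180+258/2.222,80+238/2.22)],0))
plan(([480,60,230],10,10,18),([617,87,114],20,35,8),([676,109,24],20,35,6))
E
```

```text
cup base approx [[ 6.87388682e+02  2.12650259e+02 -1.13686838e-13]]
18 x [-0.15, -0.54, -1.75] [-0.0174, -0.0275, 0.0013]
8 x [-0.49, -3.12, -1.16] [-0.0111, -0.0011, 0.0199]
6 x [0.0, 0.0, -0.01] [-0.0001, 0.0001, 0.0183]
end [676.1 109.1  24.1]
```

Emit:
move_arm --commands '[-0.15,-0.54,-1.75,-0.0174,-0.0275,0.0013,0.12,-0.15,-0.54,-1.75,-0.0174,-0.0275,0.0013,0.12,-0.15,-0.54,-1.75,-0.0174,-0.0275,0.0013,0.12,-0.15,-0.54,-1.75,-0.0174,-0.0275,0.0013,0.12,-0.15,-0.54,-1.75,-0.0174,-0.0275,0.0013,0.12,-0.15,-0.54,-1.75,-0.0174,-0.0275,0.0013,0.12,-0.15,-0.54,-1.75,-0.0174,-0.0275,0.0013,0.12,-0.15,-0.54,-1.75,-0.0174,-0.0275,0.0013,0.12,-0.15,-0.54,-1.75,-0.0174,-0.0275,0.0013,0.12]' --force 40

```text
time: 1.95
position: [319.3, 301.7, 224.1]
eef_rot: [0.05, 0.998, 0.004, 0.044]
contact_force: [0.6, -0.7, 0.0]
finger_gap: 0.877
grip_force: 0.0
```

Emit:
move_arm --commands '[-0.15,-0.54,-1.75,-0.0174,-0.0275,0.0013,0.12,-0.15,-0.54,-1.75,-0.0174,-0.0275,0.0013,0.12,-0.15,-0.54,-1.75,-0.0174,-0.0275,0.0013,0.12,-0.15,-0.54,-1.75,-0.0174,-0.0275,0.0013,0.12,-0.15,-0.54,-1.75,-0.0174,-0.0275,0.0013,0.12,-0.15,-0.54,-1.75,-0.0174,-0.0275,0.0013,0.12,-0.15,-0.54,-1.75,-0.0174,-0.0275,0.0013,0.12,-0.15,-0.54,-1.75,-0.0174,-0.0275,0.0013,0.12,-0.15,-0.54,-1.75,-0.0174,-0.0275,0.0013,0.12,0,0,0,0,0,0,0.12]'

```text
time: 2.78
position: [486.4, 55.1, 231.3]
eef_rot: [-0.085, 0.992, 0.005, 0.09]
contact_force: [0.8, -0.4, 0.2]
finger_gap: 0.878
grip_force: 0.0
```

Run:
```python
from h import *
plan(([617,87,114],20,35,8))
```

```text
8 x [-0.53, -3.07, -1.18] [-0.0105, -0.0003, 0.0199]
end [617.2  86.9 114. ]
```

Emit:
move_arm --commands '[-0.53,-3.07,-1.18,-0.0105,-0.0003,0.0199,0.12,-0.53,-3.07,-1.18,-0.0105,-0.0003,0.0199,0.12,-0.53,-3.07,-1.18,-0.0105,-0.0003,0.0199,0.12,-0.53,-3.07,-1.18,-0.0105,-0.0003,0.0199,0.12,-0.53,-3.07,-1.18,-0.0105,-0.0003,0.0199,0.12,-0.53,-3.07,-1.18,-0.0105,-0.0003,0.0199,0.12,-0.53,-3.07,-1.18,-0.0105,-0.0003,0.0199,0.12,-0.53,-3.07,-1.18,-0.0105,-0.0003,0.0199,0.12,0,0,0,0,0,0,0.12]'

```text
time: 3.53
position: [618.1, 101.3, 139.8]
eef_rot: [-0.158, 0.952, 0.046, 0.259]
contact_force: [0.5, 0.5, 0.8]
finger_gap: 0.88
grip_force: 0.0
```

Run:
```python
from h import *
print(now()[:3,3],get_obs()["joint_pos"])
plan(([676,109,24],20,35,6))
t=camera("top");s=camera("side")
# overlay: expected TCP now and grasp target
for c,i in(("top",t),("side",s)):
    for P in(now()[:3,3],[676,109,24]):
        u=proj(c,[P])[0];cv2.circle(i,tuple(int(x) for x in u),2,(0,0,255),-1)
cv2.imwrite("pics/c2.png",np.hstack([cv2.resize(t[120:270,170:320],(400,400)),cv2.resize(s[110:260,210:360],(400,400))]))
```

```text
[618.13147194 101.29956598 139.78406341] [-0.12756459  0.55809519  1.91225821  0.90455161  0.29634169 -2.85333567]
6 x [-0.05, -0.74, -0.17] [0.0023, -0.0021, 0.0214]
end [676.1 108.8  24. ]
```

View pics/c2.png

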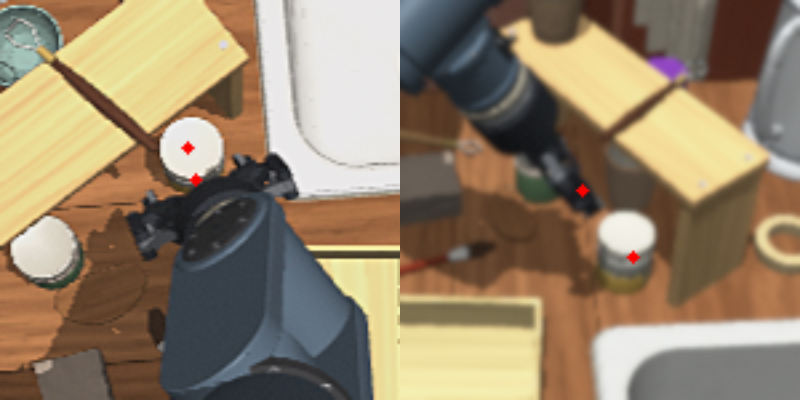

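Emit:
move_arm --commands '[0,0,7,0,0,-0.01,0.12,0,0,7,0,0,-0.01,0.12,0,0,7,0,0,-0.01,0.12,0,0,7,0,0,-0.01,0.12,0,0,7,0,0,-0.01,0.12,0,0,7,0,0,-0.01,0.12,0,0,7,0,0,0,0.12,0,0,7,0,0,0,0.12,0,0,7,0,0,0,0.12,0,0,7,0,0,0,0.12]'

```text
time: 4.47
position: [584.3, 90.5, 191.8]
eef_rot: [0.419, 0.869, 0.186, 0.183]
contact_force: [0.9, -0.3, -1.3]
finger_gap: 0.882
grip_force: 0.0
```

Emit:
move_arm --commands '[0,0,7,0,0,0,0.12,0,0,7,0,0,0,0.12,0,0,7,0,0,0,0.12,0,0,7,0,0,0,0.12,0,0,7,0,0,0,0.12,0,0,7,0,0,0,0.12,0,0,7,0,0,0,0.12,0,0,7,0,0,0,0.12,0,0,7,0,0,0,0.12,0,0,7,0,0,0,0.12]'

```text
time: 5.3
position: [584.3, 90.6, 191.6]
eef_rot: [0.842, 0.472, 0.258, 0.043]
contact_force: [-0.3, -0.2, 0.9]
finger_gap: 0.875
grip_force: 0.0
```

```bash
sed -i 's/def pose(p,az,tilt):/def pose(p,az,tilt,s=-1):/; s/y=np.array(\[-np.sin(a),np.cos(a),0\])/y=s*np.array([-np.sin(a),np.cos(a),0])/' h.py
python3 - <<'E'
from h import *
print(now()[:3,3],get_obs()["joint_pos"])
plan(([617,87,114],20,35,6),([676,109,24],20,35,6))
E
```

```text
[584.30354888  90.56361723 191.62123313] [-0.16171407  0.42570119  1.95242229  0.72001985  0.37940838 -0.23640898]
6 x [-0.24, 0.77, 6.43] [-0.0035, 0.0012, 0.0136]
6 x [0.0, 0.0, -0.01] [0.0, 0.0, 0.0183]
end [676.3 109.   23.9]
```

Emit:
move_arm --commands '[-0.24,0.77,6.43,-0.0035,0.0012,0.0136,0.12,-0.24,0.77,6.43,-0.0035,0.0012,0.0136,0.12,-0.24,0.77,6.43,-0.0035,0.0012,0.0136,0.12,-0.24,0.77,6.43,-0.0035,0.0012,0.0136,0.12,-0.24,0.77,6.43,-0.0035,0.0012,0.0136,0.12,-0.24,0.77,6.43,-0.0035,0.0012,0.0136,0.12,0,0,0,0,0,0,0.12]'

```text
time: 5.88
position: [617.0, 87.1, 111.5]
eef_rot: [0.94, 0.166, 0.295, -0.053]
contact_force: [-0.4, -0.4, -0.5]
finger_gap: 0.88
grip_force: 0.0
```

Run:
```python
from h import *
print(now()[:3,3],get_obs()["joint_pos"])
plan(([676,109,24],20,35,8))
```

```text
[616.9851395   87.13216738 111.4964212 ] [-0.18171456  0.62672523  1.98328427  1.59930741  0.29489181 -0.47925209]
8 x [-0.01, 0.02, 0.0] [0.0002, 0.0, 0.0135]
end [676.3 108.8  23.9]
```

Emit:
move_arm --commands '[0,0,0,0.0002,0,0.0135,0.12,0,0,0,0.0002,0,0.0135,0.12,0,0,0,0.0002,0,0.0135,0.12,0,0,0,0.0002,0,0.0135,0.12,0,0,0,0.0002,0,0.0135,0.12,0,0,0,0.0002,0,0.0135,0.12,0,0,0,0.0002,0,0.0135,0.12,0,0,0,0.0002,0,0.0135,0.12,0,0,0,0,0,0,0.12]'

```text
time: 6.63
position: [678.5, 109.5, 25.9]
eef_rot: [0.938, 0.17, 0.297, -0.052]
contact_force: [-0.2, 0.8, -0.6]
finger_gap: 0.881
grip_force: 0.0
```

Run:
```python
from h import *
T=now();G=pose([676,109,24],20,35)
print(T[:3,3],get_obs()["joint_pos"],Ro.from_matrix(T[:3,:3].T@G[:3,:3]).as_rotvec(degrees=True),T[:3,:3].T@(G-T)[:3,3])
t=camera("top");s=camera("side")
cv2.imwrite("pics/c3.png",np.hstack([cv2.resize(t[120:270,170:320],(400,400)),cv2.resize(s[110:260,210:360],(400,400))]))
```

```text
[678.49795149 109.52005928  25.87426589] [-0.11694173  0.8324935   1.84290164  1.90426052  0.27798929 -0.74543213] [-0.0793597  -0.05389189  0.51329218] [-3.14021821 -0.39368228  0.08449716]
```

View pics/c3.png

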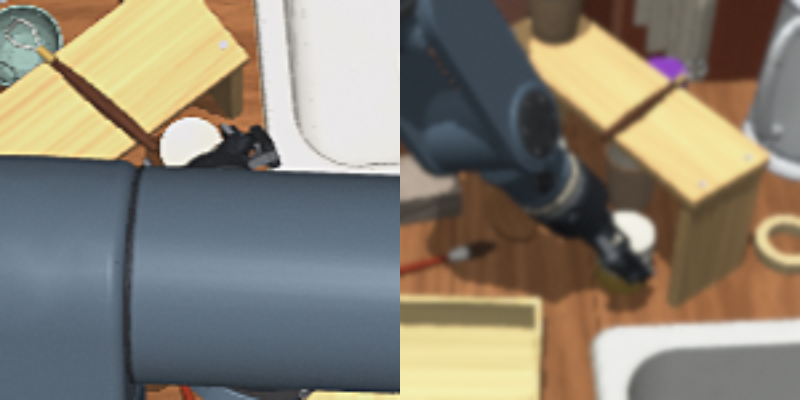

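Emit:
move_arm --commands '[0,0,0,0,0,0,0.5,0,0,0,0,0,0,0.5,0,0,0,0,0,0,0.5,0,0,0,0,0,0,0.5,0,0,0,0,0,0,0.5]' --force 40

```text
time: 7.15
position: [677.9, 108.8, 27.7]
eef_rot: [0.938, 0.168, 0.297, -0.052]
contact_force: [-3.8, -1.6, 7.4]
finger_gap: 0.706
grip_force: 42.8
```

Run:
```python
from h import *
T=now();p=T[:3,3];print(p)
n=np.array([.83,.56,0])
plan((p+[0,0,14],20,35,3),(p+[0,0,14]-85*n,20,35,7))
```

```text
[677.94345234 108.84824516  27.6506174 ]
3 x [0.0, -0.05, 0.11] [0.0027, 0.0, -0.0038]
7 x [0.0, 0.0, 0.0] [-0.0097, 0.0029, -0.0068]
end [607.   61.5  41.7]
```

Emit:
move_arm --commands '[0,0,0,0.0027,0,-0.0038,0.5,0,0,0,0.0027,0,-0.0038,0.5,0,0,0,0.0027,0,-0.0038,0.5,0,0,0,-0.0097,0.0029,-0.0068,0.5,0,0,0,-0.0097,0.0029,-0.0068,0.5,0,0,0,-0.0097,0.0029,-0.0068,0.5,0,0,0,-0.0097,0.0029,-0.0068,0.5,0,0,0,-0.0097,0.0029,-0.0068,0.5,0,0,0,-0.0097,0.0029,-0.0068,0.5,0,0,0,-0.0097,0.0029,-0.0068,0.5]'

```text
time: 7.98
position: [606.8, 60.9, 40.5]
eef_rot: [0.939, 0.168, 0.297, -0.051]
contact_force: [-0.4, 0.1, -1.4]
finger_gap: 0.705
grip_force: 43.3
```

Run:
```python
from h import *
print(get_obs()["joint_pos"])
z=lambda az:np.array([np.cos(np.radians(az)),np.sin(np.radians(az)),0])
# jar centre -> TCP offset: 15 forward horizontally ; far slot
far=np.array([515,-31,0])+16*z(-3)
plan((far+[0,0,110],-3,35,8),(far+[0,0,45],-3,35,4))
```

```text
[-0.24531907  0.78306137  2.03130611  2.0981443   0.38148761 -1.07181229]
8 x [-1.65, -0.01, 2.4] [-0.0044, 0.0098, -0.0137]
4 x [0.0, 0.0, -0.01] [-0.0093, 0.0001, 0.0134]
end [530.9 -32.   44.9]
```

Run:
```python
from h import *
p=now()[:3,3]
far=np.array([531,-32,0.])
plan((p+[-10,0,75],20,35,4),(far+[0,0,115],-3,35,8),(far+[0,0,48],-3,35,4))
```

```text
4 x [0.0, -0.01, 0.09] [0.0088, -0.0008, -0.0167]
8 x [-1.65, 0.0, 2.35] [-0.0083, 0.0101, -0.0058]
4 x [0.0, 0.0, 0.01] [-0.0097, 0.0, 0.0137]
end [530.9 -32.2  48.1]
```

Emit:
move_arm --commands '[0,0,0,0.0088,-0.0008,-0.0167,0.5,0,0,0,0.0088,-0.0008,-0.0167,0.5,0,0,0,0.0088,-0.0008,-0.0167,0.5,0,0,0,0.0088,-0.0008,-0.0167,0.5]'

```text
time: 8.32
position: [596.6, 61.0, 115.7]
eef_rot: [0.939, 0.168, 0.296, -0.052]
contact_force: [0.1, 0.3, -0.7]
finger_gap: 0.705
grip_force: 45.4
```

Emit:
move_arm --commands '[-1.65,0,2.35,-0.0083,0.0101,-0.0058,0.5,-1.65,0,2.35,-0.0083,0.0101,-0.0058,0.5,-1.65,0,2.35,-0.0083,0.0101,-0.0058,0.5,-1.65,0,2.35,-0.0083,0.0101,-0.0058,0.5,-1.65,0,2.35,-0.0083,0.0101,-0.0058,0.5,-1.65,0,2.35,-0.0083,0.0101,-0.0058,0.5,-1.65,0,2.35,-0.0083,0.0101,-0.0058,0.5,-1.65,0,2.35,-0.0083,0.0101,-0.0058,0.5,0,0,0,0,0,0,0.5]'

```text
time: 9.07
position: [529.8, -32.3, 114.7]
eef_rot: [0.954, -0.024, 0.3, 0.008]
contact_force: [-0.4, 0.3, -1.7]
finger_gap: 0.706
grip_force: 45.4
```

Run:
```python
from h import *
print(now()[:3,3],get_obs()["joint_pos"],(np.arctan2(now()[0,1],-now()[1,1])*57.3))
plan(([531,-32,48],-3,35,4))
t=camera("top");s=camera("side")
cv2.imwrite("pics/c4.png",np.hstack([cv2.resize(t[150:300,210:360],(400,400)),cv2.resize(s[140:290,160:310],(400,400))]))
```

```text
[529.76525901 -32.30833129 114.68528028] [-0.37725387  0.58175759  2.22641539  2.50000802  0.30967443 -1.22500025] -2.864465302028526
4 x [0.0, 0.02, 0.04] [-0.0093, -0.0001, 0.0138]
end [530.9 -32.1  48.1]
```

View pics/c4.png

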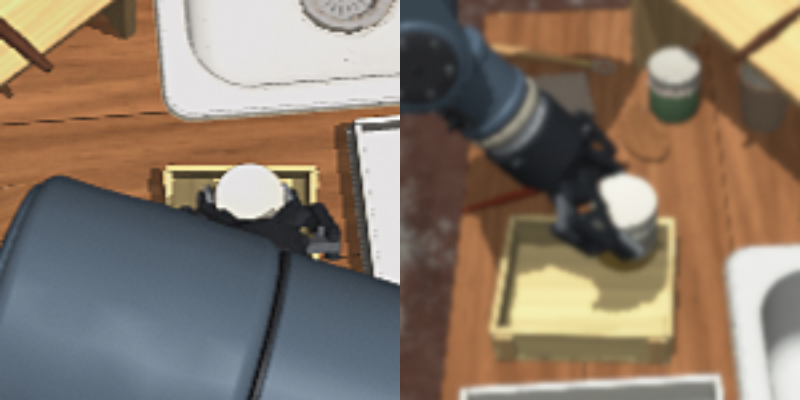

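Run:
```python
from h import *
for z in (150,159,165):print(z,back("top",[(303.7,222)],z)[0],back("side",[(245.5,215)],z)[0])
```

```text
150 [520.38306563 -31.85151902 150.        ] [522.28937453 -22.55596127 150.        ]
159 [519.05547252 -30.90047729 159.        ] [522.32290277 -30.18322914 159.        ]
165 [518.17041045 -30.26644947 165.        ] [522.34525494 -35.26807438 165.        ]
```

Emit:
move_arm --commands '[0,0,0,-0.0103,0,0.0133,0.5,0,0,0,-0.0103,0,0.0133,0.5,0,0,0,-0.0103,0,0.0133,0.5,0,0,0,-0.0103,0,0.0133,0.5,0,0,0,-0.0029,0,0.0041,0.5,0,0,0,-0.0012,0,0.0016,0.5,0,0,0,0,0,0,0.5]'

```text
time: 9.75
position: [529.8, -31.8, 40.7]
eef_rot: [0.953, -0.022, 0.302, 0.008]
contact_force: [-0.5, -0.2, -1.8]
finger_gap: 0.705
grip_force: 45.4
```

Emit:
move_arm --commands '[0,0,0,-0.0017,0,0.0025,0.5,0,0,0,-0.0012,0,0.0016,0.5,0,0,0,-0.0006,0,0.0008,0.5,0,0,0,0,0,0,0.5]'

```text
time: 10.08
position: [529.5, -32.2, 35.3]
eef_rot: [0.953, -0.022, 0.302, 0.008]
contact_force: [0.0, -0.5, -1.0]
finger_gap: 0.705
grip_force: 45.4
```

Emit:
move_arm --commands '[0,0,0,-0.0006,0,0.0008,0.5,0,0,0,-0.0006,0,0.0008,0.5,0,0,0,-0.0006,0,0.0008,0.5,0,0,0,0,0,0,0.5]'

```text
time: 10.42
position: [529.6, -32.2, 33.7]
eef_rot: [0.952, -0.022, 0.304, 0.009]
contact_force: [-4.3, -0.9, 11.1]
finger_gap: 0.704
grip_force: 46.1
```

Emit:
move_arm --commands '[0,0,0,0,0,0,0.25,0,0,0,0,0,0,0.2,0,0,0,0,0,0,0.15,0,0,0,0,0,0,0.12,0,0,0,0,0,-0.01,0.12,0,0,0,0,0,-0.02,0.12,0,0,0,0,0,-0.03,0.12,0,0,0,0,0,-0.035,0.12,0,0,0,0,0,-0.035,0.12,0,0,0,0,0,-0.02,0.12]'

```text
time: 11.25
position: [439.5, -26.7, 156.0]
eef_rot: [0.953, -0.022, 0.301, 0.008]
contact_force: [1.0, 0.8, 0.9]
finger_gap: 0.883
grip_force: 0.0
```

Run:
```python
from h import *
print(now()[:3,3],get_obs()["joint_pos"])
s=camera("side");r=cut_out("side","jar_a")
for q in r[:4]:print(q["score"],q["rect"])
t=camera("top")
cv2.imwrite("pics/c5.png",np.hstack([cv2.resize(t[150:300,110:360],(450,270)),cv2.resize(s[140:290,160:310],(350,270))]))
zt=lambda az:np.array([np.sin(np.radians(35))*np.cos(np.radians(az)),np.sin(np.radians(35))*np.sin(np.radians(az)),-np.cos(np.radians(35))])
g=np.array([579,250,0])+np.array([14*np.cos(np.radians(25)),14*np.sin(np.radians(25)),26]);print(g,g-110*zt(25))
plan(([440,150,190],10,35,8),(g-110*zt(25),25,35,4),(g,25,35,8))
```

```text
[439.5422386  -26.68236243 155.96245892] [-0.49011432  0.43713914  2.42763491  2.41771611  0.37713096 -1.25457107]
0.92 [252.5, 159.8, 273.4, 189.9]
0.82 [230.4, 227.5, 257.6, 262.2]
0.42 [301.7, 132.4, 316.2, 144.0]
[591.68830902 255.91665566  26.        ] [534.50626204 229.25222925 116.10672487]
8 x [0.94, -0.03, -1.28] [0.0031, -0.0222, -0.003]
4 x [2.15, -0.01, -3.08] [0.0125, -0.0128, 0.0312]
8 x [0.0, 0.0, 0.0] [0.0, 0.0, 0.0138]
end [591.8 255.8  25.7]
```

View pics/c5.png

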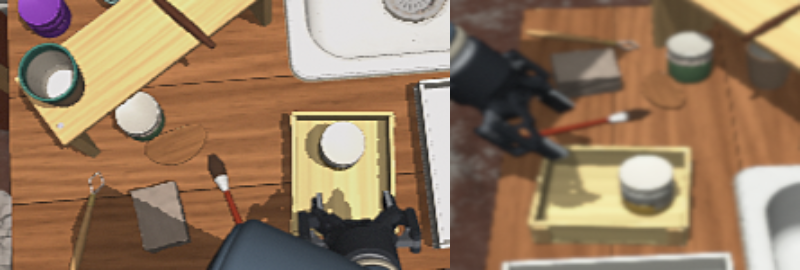

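Run:
```python
from h import *
plan(([485,150,180],10,35,8),([534,229,116],25,35,5))
```

```text
8 x [0.94, -0.03, -1.28] [0.007, -0.022, 0.0012]
5 x [1.72, -0.01, -2.46] [0.004, -0.0125, 0.0184]
end [533.9 229.2 116.3]
```

Emit:
move_arm --commands '[0.94,-0.03,-1.28,0.007,-0.022,0.0012,0.12,0.94,-0.03,-1.28,0.007,-0.022,0.0012,0.12,0.94,-0.03,-1.28,0.007,-0.022,0.0012,0.12,0.94,-0.03,-1.28,0.007,-0.022,0.0012,0.12,0.94,-0.03,-1.28,0.007,-0.022,0.0012,0.12,0.94,-0.03,-1.28,0.007,-0.022,0.0012,0.12,0.94,-0.03,-1.28,0.007,-0.022,0.0012,0.12,0.94,-0.03,-1.28,0.007,-0.022,0.0012,0.12,0,0,0,0,0,0,0.12]'

```text
time: 12.15
position: [487.2, 153.7, 178.7]
eef_rot: [0.95, 0.086, 0.3, -0.029]
contact_force: [-0.1, -0.2, 0.3]
finger_gap: 0.884
grip_force: 0.0
```

Emit:
move_arm --commands '[1.72,0,-2.46,0.004,-0.0125,0.0184,0.12,1.72,0,-2.46,0.004,-0.0125,0.0184,0.12,1.72,0,-2.46,0.004,-0.0125,0.0184,0.12,1.72,0,-2.46,0.004,-0.0125,0.0184,0.12,1.72,0,-2.46,0.004,-0.0125,0.0184,0.12,0,0,0,0,0,0,0.12]'

```text
time: 12.65
position: [536.1, 230.2, 111.7]
eef_rot: [0.931, 0.207, 0.292, -0.067]
contact_force: [-0.2, -0.2, -0.5]
finger_gap: 0.879
grip_force: 0.0
```

Run:
```python
from h import *
print(now()[:3,3],get_obs()["joint_pos"])
plan(([591.7,256,26],25,35,8))
```

```text
[536.12010484 230.18623512 111.7453324 ] [ 0.1185743   0.60436366  2.09422598  2.21603359  0.23046157 -0.92164609]
8 x [-0.03, 0.02, 0.0] [0.0001, 0.0, 0.0132]
end [591.4 256.2  25.6]
```

Emit:
move_arm --commands '[0,0,0,0.0001,0,0.0132,0.12,0,0,0,0.0001,0,0.0132,0.12,0,0,0,0.0001,0,0.0132,0.12,0,0,0,0.0001,0,0.0132,0.12,0,0,0,0.0001,0,0.0132,0.12,0,0,0,0.0001,0,0.0132,0.12,0,0,0,0.0001,0,0.0132,0.12,0,0,0,0.0001,0,0.0132,0.12,0,0,0,0,0,0,0.12]'

```text
time: 13.4
position: [590.1, 254.6, 26.4]
eef_rot: [0.932, 0.205, 0.292, -0.066]
contact_force: [0.1, -0.3, 0.3]
finger_gap: 0.879
grip_force: 0.0
```

Emit:
move_arm --commands '[0,0,0,0,0,0,0.5,0,0,0,0,0,0,0.5,0,0,0,0,0,0,0.5,0,0,0,0,0,0,0.5,0,0,0,0,0,0,0.5]'

```text
time: 13.82
position: [589.4, 255.1, 29.1]
eef_rot: [0.931, 0.206, 0.293, -0.066]
contact_force: [0.6, 0.3, -1.2]
finger_gap: 0.71
grip_force: 43.4
```

Run:
```python
from h import *
T=now();p=T[:3,3];print(p)
n=np.array([.83,.56,0])
a=p+[0,0,18]-80*n
plan((p+[0,0,18],25,35,3),(a,25,35,6),(a+[-10,-10,75],25,35,4),([500,100,135],10,35,6))
```

```text
[589.38315963 255.14179266  29.11726305]
3 x [-0.04, 0.02, -0.03] [0.0034, 0.0, -0.0049]
6 x [0.0, 0.0, 0.0] [-0.0108, 0.0021, -0.0076]
4 x [0.0, 0.0, 0.0] [0.0081, 0.0012, -0.0172]
6 x [-1.43, 0.0, 2.05] [-0.0049, 0.0152, -0.006]
end [500.2  99.9 134.8]
```

Emit:
move_arm --commands '[0,0,0,0.0034,0,-0.0049,0.5,0,0,0,0.0034,0,-0.0049,0.5,0,0,0,0.0034,0,-0.0049,0.5,0,0,0,-0.0108,0.0021,-0.0076,0.5,0,0,0,-0.0108,0.0021,-0.0076,0.5,0,0,0,-0.0108,0.0021,-0.0076,0.5,0,0,0,-0.0108,0.0021,-0.0076,0.5,0,0,0,0,0,0,0.5]'

```text
time: 14.48
position: [542.1, 224.1, 46.2]
eef_rot: [0.932, 0.206, 0.29, -0.066]
contact_force: [-0.4, -0.3, -0.7]
finger_gap: 0.712
grip_force: 43.5
```

Run:
```python
from h import *
T=now();p=T[:3,3];print(p)
plan((p+[0,0,80],25,35,4),([500,90,130],5,35,8),([455,-28,120],-3,35,7))
```

```text
[542.06389123 224.0877347   46.18130073]
4 x [-0.03, 0.09, -0.04] [0.0114, 0.0, -0.0164]
8 x [-1.43, 0.0, 2.05] [-0.0077, 0.0147, -0.006]
7 x [-0.66, 0.0, 0.93] [-0.0065, 0.0167, -0.0028]
end [455.2 -28.2 120. ]
```

Emit:
move_arm --commands '[0,0,0,0.0114,0,-0.0164,0.5,0,0,0,0.0114,0,-0.0164,0.5,0,0,0,0.0114,0,-0.0164,0.5,0,0,0,0.0114,0,-0.0164,0.5]'

```text
time: 14.82
position: [546.1, 225.6, 124.6]
eef_rot: [0.931, 0.206, 0.294, -0.067]
contact_force: [0.2, 0.4, -1.9]
finger_gap: 0.712
grip_force: 44.0
```

Emit:
move_arm --commands '[-1.43,0,2.05,-0.0077,0.0147,-0.006,0.5,-1.43,0,2.05,-0.0077,0.0147,-0.006,0.5,-1.43,0,2.05,-0.0077,0.0147,-0.006,0.5,-1.43,0,2.05,-0.0077,0.0147,-0.006,0.5,-1.43,0,2.05,-0.0077,0.0147,-0.006,0.5,-1.43,0,2.05,-0.0077,0.0147,-0.006,0.5,-1.43,0,2.05,-0.0077,0.0147,-0.006,0.5,-1.43,0,2.05,-0.0077,0.0147,-0.006,0.5]'

```text
time: 15.48
position: [504.3, 90.7, 127.2]
eef_rot: [0.953, 0.041, 0.3, -0.015]
contact_force: [0.7, -0.0, -2.3]
finger_gap: 0.711
grip_force: 44.0
```

Run:
```python
from h import *
T=now();p=T[:3,3];print(p,get_obs()["joint_pos"])
plan(([455,-28,125],-3,35,7))
```

```text
[504.29397086  90.65543734 127.24772898] [-0.10831751  0.54247011  2.26353924  2.73139816  0.28830083 -1.33387604]
7 x [-0.67, 0.01, 0.91] [-0.0063, 0.0168, -0.0041]
end [454.9 -28.2 125.2]
```

Emit:
move_arm --commands '[-0.67,0,0.91,-0.0062,0.0168,-0.0043,0.5,-0.67,0,0.91,-0.0062,0.0168,-0.0043,0.5,-0.67,0,0.91,-0.0062,0.0168,-0.0043,0.5,-0.67,0,0.91,-0.0062,0.0168,-0.0043,0.5,-0.67,0,0.91,-0.0062,0.0168,-0.0043,0.5,-0.67,0,0.91,-0.0062,0.0168,-0.0043,0.5,-0.67,0,0.91,-0.0062,0.0168,-0.0043,0.5,0,0,0,0,0,0,0.5]'

```text
time: 16.15
position: [454.2, -30.0, 126.3]
eef_rot: [0.954, -0.026, 0.299, 0.008]
contact_force: [-0.1, -0.3, -1.2]
finger_gap: 0.712
grip_force: 44.1
```

Run:
```python
from h import *
T=now();p=T[:3,3];print(p,get_obs()["joint_pos"])
plan(([457,-28,43],-3,35,6),([457,-28,37],-3,35,4))
t=camera("top");s=camera("side")
cv2.imwrite("pics/c6.png",np.hstack([cv2.resize(t[150:300,210:360],(400,400)),cv2.resize(s[140:290,160:310],(400,400))]))
```

```text
[454.18835889 -29.95560617 126.26532843] [-0.47148607  0.55048309  2.41657941  2.58541018  0.45337756 -1.40983751]
6 x [0.01, 0.03, -0.02] [-0.0076, -0.0004, 0.0116]
4 x [0.0, -0.01, 0.0] [-0.0008, 0.0001, 0.0013]
end [457.1 -28.1  37. ]
```

View pics/c6.png

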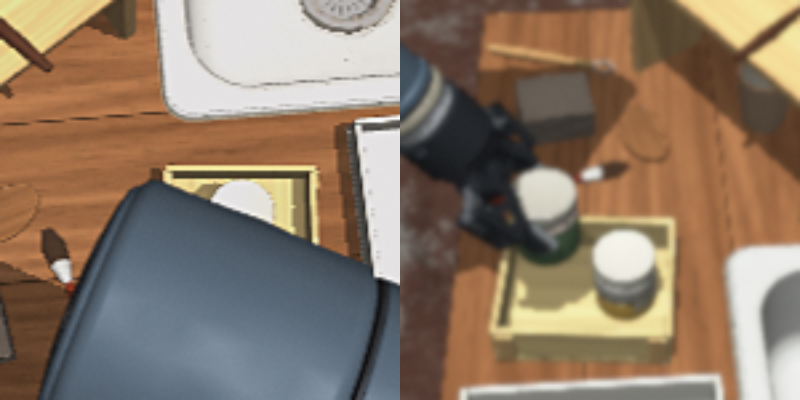

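Emit:
move_arm --commands '[0,0,0,-0.0076,-0.0004,0.0116,0.5,0,0,0,-0.0076,-0.0004,0.0116,0.5,0,0,0,-0.0076,-0.0004,0.0116,0.5,0,0,0,0,0,0,0.5]'

```text
time: 16.58
position: [457.0, -25.9, 82.8]
eef_rot: [0.954, -0.023, 0.298, 0.007]
contact_force: [0.2, 0.8, -2.3]
finger_gap: 0.71
grip_force: 44.0
```

Run:
```python
from h import *
T=now();p=T[:3,3];print(p,get_obs()["joint_pos"])
plan(([457,-28,43],-3,35,4))
print(back("side",[(245.1,236.4)],78),back("top",[(210+242/2.667,150+200/2.667)],78))
```

```text
[457.01743037 -25.86976779  82.84603893] [-0.45661735  0.71949935  2.43929182  2.74147939  0.62143821 -1.58101736]
4 x [-0.04, 0.08, 0.04] [-0.0057, 0.0005, 0.0082]
end [456.9 -27.8  42.9]
[[519.04023517 -33.71549447  78.        ]] [[524.18989837 -31.5011731   78.        ]]
```

Run:
```python
from h import *
plan(([454,-22,88],30,35,6),([454,-22,44],30,35,4))
```

```text
6 x [3.11, 0.05, -4.49] [0.0002, -0.0007, -0.0009]
4 x [0.01, 0.0, 0.01] [-0.0063, -0.0001, 0.009]
end [454.  -21.9  44. ]
```

Emit:
move_arm --commands '[3.11,0.05,-4.49,0.0002,-0.0007,-0.0009,0.5,3.11,0.05,-4.49,0.0002,-0.0007,-0.0009,0.5,3.11,0.05,-4.49,0.0002,-0.0007,-0.0009,0.5,3.11,0.05,-4.49,0.0002,-0.0007,-0.0009,0.5,3.11,0.05,-4.49,0.0002,-0.0007,-0.0009,0.5,3.11,0.05,-4.49,0.0002,-0.0007,-0.0009,0.5,0,0,0,0,0,0,0.5]'

```text
time: 17.17
position: [455.5, -25.2, 90.7]
eef_rot: [0.92, 0.249, 0.292, -0.074]
contact_force: [-0.6, -0.1, -1.2]
finger_gap: 0.71
grip_force: 44.1
```

Run:
```python
from h import *
T=now();p=T[:3,3];print(p,get_obs()["joint_pos"])
plan(([454,-22,44],30,35,4))
```

```text
[455.5315619  -25.20452431  90.72066858] [-0.6890152   0.66338851  2.33283468  1.73213206  0.57459974 -1.33539463]
4 x [0.1, -0.03, 0.09] [-0.0067, -0.001, 0.0096]
end [453.8 -21.9  43.9]
```

Emit:
move_arm --commands '[0.1,-0.03,0.09,-0.0067,-0.001,0.0096,0.5,0.1,-0.03,0.09,-0.0067,-0.001,0.0096,0.5,0.1,-0.03,0.09,-0.0067,-0.001,0.0096,0.5,0.1,-0.03,0.09,-0.0067,-0.001,0.0096,0.5,0,0,0,-0.0017,0,0.0025,0.5,0,0,0,0,0,0,0.5]'

```text
time: 17.67
position: [451.4, -18.7, 39.7]
eef_rot: [0.922, 0.244, 0.289, -0.081]
contact_force: [-0.1, -0.3, -1.8]
finger_gap: 0.711
grip_force: 44.0
```

Emit:
move_arm --commands '[0,0,0,-0.0012,0,0.0016,0.5,0,0,0,-0.0006,0,0.0008,0.5,0,0,0,-0.0003,0,0.0004,0.5,0,0,0,0,0,0,0.5]'

```text
time: 18.0
position: [451.5, -19.5, 37.0]
eef_rot: [0.922, 0.245, 0.29, -0.08]
contact_force: [0.1, -0.3, -1.3]
finger_gap: 0.711
grip_force: 44.0
```

Emit:
move_arm --commands '[0,0,0,-0.0006,0,0.0008,0.5,0,0,0,-0.0006,0,0.0008,0.5,0,0,0,-0.0003,0,0.0004,0.5,0,0,0,0,0,0,0.5]'

```text
time: 18.33
position: [451.5, -19.5, 34.4]
eef_rot: [0.922, 0.244, 0.29, -0.08]
contact_force: [-0.3, -0.4, 2.2]
finger_gap: 0.706
grip_force: 44.6
```

Emit:
move_arm --commands '[0,0,0,-0.0003,0,0.0004,0.5,0,0,0,0,0,0,0.25,0,0,0,0,0,0,0.2,0,0,0,0,0,0,0.15,0,0,0,0,0,0,0.12,0,0,0,0.0057,0,-0.0082,0.12,0,0,0,0.0115,0,-0.0164,0.12,0,0,0,0.0172,0,-0.0246,0.12,0,0,0,0.0172,0,-0.0246,0.12,0,0,0,0.0172,0,-0.0246,0.12]'

```text
time: 19.17
position: [451.9, -19.1, 141.3]
eef_rot: [0.922, 0.245, 0.29, -0.082]
contact_force: [1.1, -0.2, -0.8]
finger_gap: 0.88
grip_force: 0.0
```

Run:
```python
from h import *
T=now();p=T[:3,3];print(p,get_obs()["joint_pos"])
# light loop: tip (509,319) end (347.5,366): x dir
t=np.array([509,319.]);e=np.array([347.5,366]);d=(t-e)/np.linalg.norm(t-e);print(np.linalg.norm(t-e),np.degrees(np.arctan2(d[1],d[0])),e+66*d)
t=np.array([518,152.]);e=np.array([337,93]);d=(t-e)/np.linalg.norm(t-e);print(np.linalg.norm(t-e),np.degrees(np.arctan2(d[1],d[0])),e+83*d)
t=np.array([757,250.]);e=np.array([638,132]);d=(t-e)/np.linalg.norm(t-e);print(np.linalg.norm(t-e),np.degrees(np.arctan2(d[1],d[0])),e+66*d)
plan(([423,121,150],18,0,12),([423,121,40],18,0,5))
t=camera("top");s=camera("side")
cv2.imwrite("pics/c7.png",np.hstack([cv2.resize(t[140:310,110:350],(480,340)),cv2.resize(s[140:290,160:310],(320,340))]))
for c in("top","side"):
  for q in cut_out(c,"jar_a")[:4]:print(c,q["score"],q["rect"])
for n,z in(("flat_brush",6),("loop_light",7)):
  for c in("top","side"):
    for q in cut_out(c,n)[:2]:print(n,c,q["score"],axis(c,q["mask"],z))
```

```text
[451.89192082 -19.14918903 141.33885691] [-0.68569051  0.49592016  2.30407679  1.40814587  0.57945957 -0.94145024]
168.20002972651343 -16.226140634136943 [410.87097572 347.5576727 ]
190.37331745809337 18.054251571495243 [415.9133698  118.72314264]
167.5857989210303 44.758247090731906 [684.86554619 178.47171807]
12 x [-0.35, -2.91, 0.95] [0.0027, -0.0117, 0.0004]
5 x [0.0, 0.0, -0.01] [0.0, 0.0001, 0.0219]
end [423.  120.9  40. ]
top 0.94 [120.6, 141.4, 148.0, 174.1]
top 0.74 [287.1, 248.4, 309.5, 272.9]
side 0.8 [231.7, 225.6, 257.0, 261.0]
side 0.68 [204.2, 232.3, 227.8, 259.4]
side 0.39 [302.5, 129.8, 317.7, 144.3]
flat_brush top 0.82 (array([436.60204932, 127.45028171]), array([-0.94949062, -0.31379542]), np.float64(174.27558656225764), np.float64(21.556018286503164))
flat_brush side 0.64 (array([457.86403101, 134.02236026]), array([-0.95534591, -0.29548976]), np.float64(127.2070540620748), np.float64(24.596781138164417))
loop_light top 0.49 (array([395.73668134, 352.39653687]), array([-0.95810846,  0.28640563]), np.float64(85.77834104433732), np.float64(14.283570818358903))
loop_light side 0.53 (array([418.63852786, 346.58362534]), array([-0.96272759,  0.2704729 ]), np.float64(130.7312867768971), np.float64(21.241607968945083))
```

View pics/c7.png

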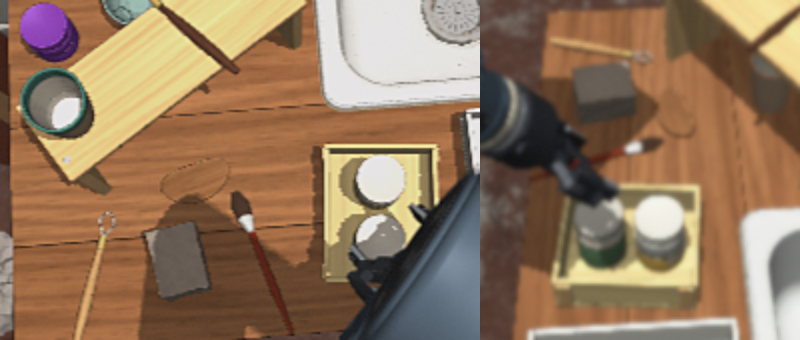

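Emit:
move_arm --commands '[-0.35,-2.91,0.95,0.0027,-0.0117,0.0004,0.5,-0.35,-2.91,0.95,0.0027,-0.0117,0.0004,0.5,-0.35,-2.91,0.95,0.0027,-0.0117,0.0004,0.5,-0.35,-2.91,0.95,0.0027,-0.0117,0.0004,0.5,-0.35,-2.91,0.95,0.0027,-0.0117,0.0004,0.5,-0.35,-2.91,0.95,0.0027,-0.0117,0.0004,0.5,-0.35,-2.91,0.95,0.0027,-0.0117,0.0004,0.5,-0.35,-2.91,0.95,0.0027,-0.0117,0.0004,0.5,-0.35,-2.91,0.95,0.0027,-0.0117,0.0004,0.5,-0.35,-2.91,0.95,0.0027,-0.0117,0.0004,0.5]'

```text
time: 20.4
position: [426.4, 80.3, 146.5]
eef_rot: [0.978, 0.186, 0.085, -0.031]
contact_force: [1.3, 0.3, -0.2]
finger_gap: 0.501
grip_force: 0.0
```

Emit:
move_arm --commands '[-0.35,-2.91,0.95,0.0027,-0.0117,0.0004,0.5,-0.35,-2.91,0.95,0.0027,-0.0117,0.0004,0.5,0,0,0,0,0,0,0.5]'

```text
time: 20.65
position: [425.2, 105.6, 147.6]
eef_rot: [0.984, 0.173, 0.038, -0.017]
contact_force: [-0.0, -0.2, 0.4]
finger_gap: 0.501
grip_force: 0.0
```

Run:
```python
from h import *
T=now();p=T[:3,3];print(p,get_obs()["joint_pos"])
plan(([419,121.5,30],18,0,6),([419,121.5,3.5],18,0,3))
```

```text
[425.16196949 105.64443184 147.60662097] [-0.04753609  0.40437838  2.02759124  0.08267572  0.6448716   1.11002989]
6 x [-0.21, -0.76, 0.33] [-0.001, -0.0026, 0.0196]
3 x [0.01, -0.01, 0.0] [0.0, 0.0, 0.0089]
end [419.1 121.6   3.4]
```

Emit:
move_arm --commands '[-0.21,-0.76,0.33,-0.001,-0.0026,0.0196,0.5,-0.21,-0.76,0.33,-0.001,-0.0026,0.0196,0.5,-0.21,-0.76,0.33,-0.001,-0.0026,0.0196,0.5,-0.21,-0.76,0.33,-0.001,-0.0026,0.0196,0.5,-0.21,-0.76,0.33,-0.001,-0.0026,0.0196,0.5,-0.21,-0.76,0.33,-0.001,-0.0026,0.0196,0.5,0,0,0,0,0,0,0.5]'

```text
time: 21.23
position: [415.9, 119.4, 27.4]
eef_rot: [0.988, 0.155, -0.003, -0.0]
contact_force: [0.5, 0.9, 0.2]
finger_gap: 0.501
grip_force: 0.0
```

Run:
```python
from h import *
T=now();p=T[:3,3];print(p)
plan(([419,121.5,3.5],18,0,4))
```

```text
[415.87678225 119.4440808   27.40730082]
4 x [-0.03, 0.08, -0.04] [0.0009, -0.0002, 0.006]
end [419.  121.3   3.4]
```

Emit:
move_arm --commands '[-0.03,0.08,0,0.0009,-0.0002,0.006,0.5,-0.03,0.08,0,0.0009,-0.0002,0.006,0.5,-0.03,0.08,0,0.0009,-0.0002,0.006,0.5,-0.03,0.08,0,0.0009,-0.0002,0.006,0.5,0,0,0,0,0,0,0.7,0,0,0,0,0,0,0.95,0,0,0,0,0,0,0.95,0,0,0,0,0,0,0.95,0,0,0,0,0,0,0.95]'

```text
time: 21.98
position: [421.9, 121.5, 7.3]
eef_rot: [0.988, 0.155, 0.004, 0.001]
contact_force: [-0.6, 0.4, 0.8]
finger_gap: 0.086
grip_force: 38.0
```

Run:
```python
from h import *
T=now();p=T[:3,3];print(p,get_obs()["finger_gap"])
plan((p+[0,0,100],18,0,4),([440,-20,150],8,0,7),([471,-247,120],-1.5,0,8),([471,-247,30],-1.5,0,4))
```

```text
[421.88756456 121.52546142   7.33502368] 0.08633697149262336
4 x [0.05, -0.12, -0.04] [0.0001, 0.0, -0.025]
7 x [0.0, 0.0, 1.43] [-0.0023, 0.0203, -0.0061]
8 x [0.0, 0.0, 1.18] [0.002, 0.0286, 0.0037]
4 x [0.0, 0.0, 0.01] [0.0, 0.0, 0.0226]
end [ 470.9 -247.    29.9]
```

Emit:
move_arm --commands '[0,0,0,0,0,-0.012,0.95,0,0,0,0,0,-0.025,0.95,0,0,0,0,0,-0.03,0.95,0,0,0,0,0,-0.033,0.95,0,0,0,0,0,0,0.95]'

```text
time: 22.4
position: [423.8, 121.8, 111.5]
eef_rot: [0.988, 0.155, 0.009, 0.002]
contact_force: [0.2, 0.6, -0.5]
finger_gap: 0.084
grip_force: 38.0
```

Run:
```python
from h import *
T=now();p=T[:3,3];print(p,get_obs()["finger_gap"])
for c in("top","side"):
  camera(c)
  for q in cut_out(c,"flat_brush")[:2]:print(c,q["score"],q["rect"],axis(c,q["mask"],104))
```

```text
[423.75299095 121.8355538  111.49326822] 0.08396009390744308
top 0.49 [220.6, 230.1, 232.8, 247.7] (array([506.10066781, 151.86797561]), array([-0.92869317, -0.37084902]), np.float64(34.28743332228555), np.float64(22.26840674520131))
side 0.69 [181.0, 172.6, 242.8, 195.2] (array([431.77468818, 130.81001629]), array([-0.9553055 , -0.29562038]), np.float64(180.98229313565358), np.float64(20.82498722178856))
side 0.25 [262.2, 93.8, 283.3, 127.3] (array([615.7875169 , 514.25369856]), array([0.08838811, 0.99608611]), np.float64(221.33192090496448), np.float64(85.42157371802621))
```

Run:
```python
from h import *
plan(([440,20,150],12,0,5),([474,-247,110],-1.5,0,10),([474,-247,22],-1.5,0,5))
```

```text
5 x [0.03, -0.08, 1.16] [-0.0016, 0.0206, -0.0087]
10 x [0.0, 0.0, 1.35] [0.0006, 0.027, 0.004]
5 x [0.0, 0.0, 0.0] [0.0, 0.0, 0.0176]
end [ 473.8 -247.1   22.2]
```

Emit:
move_arm --commands '[0.03,-0.08,1.16,-0.0016,0.0206,-0.0087,0.95,0.03,-0.08,1.16,-0.0016,0.0206,-0.0087,0.95,0.03,-0.08,1.16,-0.0016,0.0206,-0.0087,0.95,0.03,-0.08,1.16,-0.0016,0.0206,-0.0087,0.95,0.03,-0.08,1.16,-0.0016,0.0206,-0.0087,0.95]'

```text
time: 23.02
position: [439.6, 19.5, 149.3]
eef_rot: [0.995, 0.104, -0.002, -0.001]
contact_force: [1.3, -1.1, -0.5]
finger_gap: 0.084
grip_force: 38.0
```

Emit:
move_arm --commands '[0,0,1.35,0.0006,0.027,0.004,0.95,0,0,1.35,0.0006,0.027,0.004,0.95,0,0,1.35,0.0006,0.027,0.004,0.95,0,0,1.35,0.0006,0.027,0.004,0.95,0,0,1.35,0.0006,0.027,0.004,0.95,0,0,1.35,0.0006,0.027,0.004,0.95,0,0,1.35,0.0006,0.027,0.004,0.95,0,0,1.35,0.0006,0.027,0.004,0.95,0,0,1.35,0.0006,0.027,0.004,0.95,0,0,1.35,0.0006,0.027,0.004,0.95]'

```text
time: 23.85
position: [473.4, -247.8, 108.2]
eef_rot: [1.0, -0.014, -0.001, -0.001]
contact_force: [0.0, 0.3, 0.7]
finger_gap: 0.085
grip_force: 38.0
```

Run:
```python
from h import *
T=now();p=T[:3,3];print(p,get_obs()["joint_pos"],get_obs()["finger_gap"])
plan(([474,-246,22],-1.5,0,6))
for c in("top","side"):
  camera(c)
  for q in cut_out(c,"flat_brush")[:1]:print(c,q["score"],q["rect"],axis(c,q["mask"],p[2]-3))
```

```text
[ 473.38736933 -247.75841134  108.23800344] [-6.91836142e-01  5.90574438e-01  1.76569423e+00  9.77129840e-04
  7.88980970e-01  9.05547855e-01] 0.08511263375355654
6 x [-0.03, 0.02, -0.01] [0.0001, -0.0003, 0.0144]
end [ 473.9 -245.8   21.8]
top 0.22 [121.1, 175.4, 157.8, 207.7] (array([632.1244879 , 357.06320095]), array([0.68622904, 0.72738552]), np.float64(96.12785395083651), np.float64(76.81739866231933))
side 0.83 [187.4, 305.9, 277.8, 316.2] (array([ 483.37245293, -248.7238906 ]), array([-0.99903806,  0.04385147]), np.float64(188.99058819163133), np.float64(20.421000116122144))
```

Emit:
move_arm --commands '[0,0,0,0.0001,-0.0003,0.0144,0.95,0,0,0,0.0001,-0.0003,0.0144,0.95,0,0,0,0.0001,-0.0003,0.0144,0.95,0,0,0,0.0001,-0.0003,0.0144,0.95,0,0,0,0.0001,-0.0003,0.0144,0.95,0,0,0,0.0001,-0.0003,0.0144,0.95,0,0,0,0,0,0.004,0.95,0,0,0,0,0,0.002,0.95,0,0,0,0,0,0,0.95]'

```text
time: 24.8
position: [474.7, -244.2, 17.8]
eef_rot: [1.0, -0.012, -0.0, -0.001]
contact_force: [1.5, 0.7, -0.5]
finger_gap: 0.086
grip_force: 38.0
```

Emit:
move_arm --commands '[0,0,0,0,0,0.002,0.95,0,0,0,0,0,0.001,0.95,0,0,0,0,0,0.001,0.95,0,0,0,0,0,0,0.95]'

```text
time: 25.13
position: [475.3, -245.4, 14.5]
eef_rot: [1.0, -0.013, 0.001, 0.0]
contact_force: [0.1, -0.1, -0.4]
finger_gap: 0.085
grip_force: 38.0
```

Emit:
move_arm --commands '[0,0,0,0,0,0.001,0.95,0,0,0,0,0,0.0007,0.95,0,0,0,0,0,0,0.95]'

```text
time: 25.38
position: [475.3, -245.6, 13.2]
eef_rot: [1.0, -0.013, 0.001, 0.0]
contact_force: [-0.6, 0.5, 5.4]
finger_gap: 0.087
grip_force: 39.3
```

Emit:
move_arm --commands '[0,0,0,0,0,0,0.85,0,0,0,0,0,0,0.76,0,0,0,0,0,-0.006,0.76,0,0,0,0,0,-0.02,0.76,0,0,0,0,0,-0.035,0.7,0,0,0,0,0,-0.035,0.6,0,0,0,0,0,-0.035,0.5,0,0,0,0,0,0,0.5]'

```text
time: 26.05
position: [478.4, -247.9, 149.9]
eef_rot: [1.0, -0.013, 0.006, 0.004]
contact_force: [0.9, -0.0, 0.2]
finger_gap: 0.494
grip_force: 0.0
```

Run:
```python
from h import *
T=now();p=T[:3,3];print(p,get_obs()["finger_gap"])
for c in("top","side"):
  camera(c)
  for n,z in(("flat_brush",12),("loop_light",7)):
   for q in cut_out(c,n)[:1]:print(n,c,q["score"],q["rect"],axis(c,q["mask"],z))
plan(([450,40,160],-10,0,9),([411,347,120],-16.5,0,10))
```

```text
[ 478.4337172  -247.85467974  149.92467393] 0.493531936454516
flat_brush top 0.56 [376.8, 201.8, 384.7, 226.8] (array([ 551.8221054 , -244.81229653]), array([-0.9991511 ,  0.04119572]), np.float64(53.00312352549889), np.float64(22.472658247048457))
loop_light top 0.68 [147.6, 255.6, 165.1, 314.3] (array([413.82431419, 347.14505133]), array([-0.95703174,  0.28998319]), np.float64(137.6514772905023), np.float64(14.447460891919054))
flat_brush side 0.68 [196.8, 319.6, 277.2, 331.4] (array([ 489.37003088, -244.71984119]), array([-0.99965838,  0.02613666]), np.float64(178.1652016105951), np.float64(19.091159279244877))
9 x [-0.01, 0.01, 0.95] [-0.0056, -0.0313, -0.0019]
10 x [0.0, 0.0, 0.65] [-0.0107, -0.029, 0.004]
end [410.6 346.8 119.9]
```

Emit:
move_arm --commands '[0,0,0.95,-0.0056,-0.0313,-0.0019,0.5,0,0,0.95,-0.0056,-0.0313,-0.0019,0.5,0,0,0.95,-0.0056,-0.0313,-0.0019,0.5,0,0,0.95,-0.0056,-0.0313,-0.0019,0.5,0,0,0.95,-0.0056,-0.0313,-0.0019,0.5,0,0,0.95,-0.0056,-0.0313,-0.0019,0.5,0,0,0.95,-0.0056,-0.0313,-0.0019,0.5,0,0,0.95,-0.0056,-0.0313,-0.0019,0.5,0,0,0.95,-0.0056,-0.0313,-0.0019,0.5]'

```text
time: 27.1
position: [449.4, 41.2, 159.4]
eef_rot: [0.996, -0.088, -0.001, -0.0]
contact_force: [-0.3, 0.3, -0.0]
finger_gap: 0.497
grip_force: 0.0
```

Emit:
move_arm --commands '[0,0,0.65,-0.0107,-0.029,0.004,0.5,0,0,0.65,-0.0107,-0.029,0.004,0.5,0,0,0.65,-0.0107,-0.029,0.004,0.5,0,0,0.65,-0.0107,-0.029,0.004,0.5,0,0,0.65,-0.0107,-0.029,0.004,0.5,0,0,0.65,-0.0107,-0.029,0.004,0.5,0,0,0.65,-0.0107,-0.029,0.004,0.5,0,0,0.65,-0.0107,-0.029,0.004,0.5,0,0,0.65,-0.0107,-0.029,0.004,0.5,0,0,0.65,-0.0107,-0.029,0.004,0.5]'

```text
time: 27.93
position: [410.1, 347.0, 118.8]
eef_rot: [0.99, -0.144, -0.001, 0.001]
contact_force: [0.1, -0.6, -0.0]
finger_gap: 0.498
grip_force: 0.0
```

Run:
```python
from h import *
T=now();p=T[:3,3];print(p,get_obs()["joint_pos"])
plan(([411,347.5,25],-16.5,0,6))
```

```text
[410.13750682 347.04982075 118.79499401] [ 4.94311552e-01  5.75765627e-01  1.75188356e+00 -3.39227001e-04
  8.16915622e-01  2.35418625e+00]
6 x [0.02, 0.02, -0.01] [0.0001, -0.0001, 0.0156]
end [410.8 347.4  25.2]
```

Emit:
move_arm --commands '[0,0,0,0.0001,0,0.0156,0.5,0,0,0,0.0001,0,0.0156,0.5,0,0,0,0.0001,0,0.0156,0.5,0,0,0,0.0001,0,0.0156,0.5,0,0,0,0.0001,0,0.0156,0.5,0,0,0,0.0001,0,0.0156,0.5,0,0,0,0,0,0.01,0.5,0,0,0,0,0,0.006,0.5,0,0,0,0,0,0.003,0.5,0,0,0,0,0,0,0.5]'

```text
time: 28.77
position: [411.9, 345.6, 7.3]
eef_rot: [0.99, -0.144, -0.0, 0.0]
contact_force: [0.7, -0.2, 1.5]
finger_gap: 0.5
grip_force: 0.0
```

Emit:
move_arm --commands '[0,0,0,0,0,0.002,0.5,0,0,0,0,0,0.001,0.5,0,0,0,0,0,0,0.7,0,0,0,0,0,0,0.95,0,0,0,0,0,0,0.95,0,0,0,0,0,0,0.95,0,0,0,0,0,0,0.95]'

```text
time: 29.35
position: [412.6, 346.1, 5.7]
eef_rot: [0.99, -0.144, 0.001, -0.001]
contact_force: [-0.3, 0.0, 5.4]
finger_gap: 0.146
grip_force: 40.8
```

Emit:
move_arm --commands '[0,0,0,0,0,-0.008,0.95,0,0,0,0,0,-0.02,0.95,0,0,0,0,0,-0.03,0.95,0,0,0,0,0,-0.035,0.95,0,0,0,0,0,-0.035,0.95,0,0,0,0,0,0,0.95]'

```text
time: 29.85
position: [415.6, 348.0, 139.3]
eef_rot: [0.99, -0.144, 0.005, -0.004]
contact_force: [1.5, 0.5, -0.6]
finger_gap: 0.147
grip_force: 40.2
```

Run:
```python
from h import *
T=now();p=T[:3,3];print(p,get_obs()["finger_gap"])
camera("side")
for q in cut_out("side","loop_light")[:1]:print(q["score"],q["rect"],axis("side",q["mask"],p[2]))
plan(([440,40,160],-9,0,10),([467,-182,110],-1.5,0,8),([467,-182,22],-1.5,0,6))
```

```text
[415.59286556 347.95085254 139.34165546] 0.14715297201069283
0.61 [190.0, 122.8, 242.0, 134.8] (array([430.69353798, 348.64934287]), array([-0.96181154,  0.27371256]), np.float64(164.0251143427608), np.float64(22.37665300439479))
10 x [-0.02, -0.02, -0.75] [0.0096, 0.0292, -0.0025]
8 x [0.0, 0.0, -0.94] [0.0062, 0.0273, 0.0062]
6 x [0.01, 0.0, 0.0] [-0.0001, 0.0, 0.0147]
end [ 466.8 -181.8   22. ]
```

Emit:
move_arm --commands '[-0.02,-0.02,-0.75,0.0096,0.0292,-0.0025,0.95,-0.02,-0.02,-0.75,0.0096,0.0292,-0.0025,0.95,-0.02,-0.02,-0.75,0.0096,0.0292,-0.0025,0.95,-0.02,-0.02,-0.75,0.0096,0.0292,-0.0025,0.95,-0.02,-0.02,-0.75,0.0096,0.0292,-0.0025,0.95,-0.02,-0.02,-0.75,0.0096,0.0292,-0.0025,0.95,-0.02,-0.02,-0.75,0.0096,0.0292,-0.0025,0.95,-0.02,-0.02,-0.75,0.0096,0.0292,-0.0025,0.95,-0.02,-0.02,-0.75,0.0096,0.0292,-0.0025,0.95,-0.02,-0.02,-0.75,0.0096,0.0292,-0.0025,0.95]'

```text
time: 30.78
position: [437.6, 38.6, 157.0]
eef_rot: [0.997, -0.078, -0.004, 0.001]
contact_force: [1.4, 0.0, 0.2]
finger_gap: 0.146
grip_force: 40.1
```

Emit:
move_arm --commands '[0,0,-0.94,0.0062,0.0273,0.0062,0.95,0,0,-0.94,0.0062,0.0273,0.0062,0.95,0,0,-0.94,0.0062,0.0273,0.0062,0.95,0,0,-0.94,0.0062,0.0273,0.0062,0.95,0,0,-0.94,0.0062,0.0273,0.0062,0.95,0,0,-0.94,0.0062,0.0273,0.0062,0.95,0,0,-0.94,0.0062,0.0273,0.0062,0.95,0,0,-0.94,0.0062,0.0273,0.0062,0.95,0,0,0,0,0,0,0.95]'

```text
time: 31.53
position: [467.6, -187.1, 107.0]
eef_rot: [1.0, -0.015, -0.001, 0.002]
contact_force: [0.8, 0.0, -0.5]
finger_gap: 0.148
grip_force: 40.2
```

Run:
```python
from h import *
T=now();p=T[:3,3];print(p,get_obs()["finger_gap"])
camera("side")
for q in cut_out("side","loop_light")[:1]:print(q["score"],q["rect"],axis("side",q["mask"],p[2]))
plan(([467,-182,22],-1.5,0,6))
```

```text
[ 467.55630039 -187.14601662  107.00059891] 0.14790910989920425
0.54 [194.0, 278.1, 261.2, 286.8] (array([ 474.18753408, -184.01686367]), array([-0.9994486 ,  0.03320393]), np.float64(149.37479427673082), np.float64(15.114920659187895))
6 x [0.0, 0.06, -0.03] [0.0003, -0.0001, 0.0142]
end [ 466.7 -182.    22.3]
```

Emit:
move_arm --commands '[0,0,0,0.0003,0,0.0142,0.95,0,0,0,0.0003,0,0.0142,0.95,0,0,0,0.0003,0,0.0142,0.95,0,0,0,0.0003,0,0.0142,0.95,0,0,0,0.0003,0,0.0142,0.95,0,0,0,0.0003,0,0.0142,0.95,0,0,0,0,0,0.004,0.95,0,0,0,0,0,0.002,0.95,0,0,0,0,0,0,0.95]'

```text
time: 32.38
position: [467.3, -181.5, 17.7]
eef_rot: [1.0, -0.013, -0.002, 0.001]
contact_force: [0.6, 0.0, 0.3]
finger_gap: 0.15
grip_force: 40.1
```

Contact expected near TCP z ≈ 12.

Emit:
move_arm --commands '[0,0,0,0,0,0.002,0.95,0,0,0,0,0,0.001,0.95,0,0,0,0,0,0.001,0.95,0,0,0,0,0,0.0005,0.95,0,0,0,0,0,0,0.95]'

```text
time: 32.8
position: [468.0, -182.7, 13.7]
eef_rot: [1.0, -0.013, -0.002, 0.001]
contact_force: [0.3, -0.1, -0.0]
finger_gap: 0.145
grip_force: 40.2
```

Emit:
move_arm --commands '[0,0,0,0,0,0.001,0.95,0,0,0,0,0,0.001,0.95,0,0,0,0,0,0,0.95]'

```text
time: 33.05
position: [468.0, -182.8, 11.7]
eef_rot: [1.0, -0.013, -0.002, 0.001]
contact_force: [-0.0, -0.1, 2.8]
finger_gap: 0.151
grip_force: 40.5
```

Emit:
move_arm --commands '[0,0,0,0,0,0,0.8,0,0,0,0,0,0,0.76,0,0,0,0,0,-0.006,0.76,0,0,0,0,0,-0.02,0.76,0,0,0,0,0,-0.035,0.7,0,0,0,0,0,-0.04,0.6,0,0,0,0,0,-0.04,0.5,0,0,0,0,0,-0.04,0.5,0,0,0,0,0,-0.03,0.5,0,0,0,0,0,0,0.5]'

```text
time: 33.88
position: [472.0, -183.9, 229.1]
eef_rot: [1.0, -0.013, 0.004, 0.005]
contact_force: [-0.1, -0.5, 0.7]
finger_gap: 0.502
grip_force: 0.0
```

Run:
```python
from h import *
for z in(200,300,400,500):print(z,back("top",[(221,38)],z)[0].round(),back("side",[(402,138)],z)[0].round())
T=now();p=T[:3,3];print(p,get_obs()["finger_gap"])
for c in("top","side"):
  camera(c)
  for n,z in(("flat_brush",12),("loop_light",13),("loop_dark",182)):
   for q in cut_out(c,n)[:2]:
     if q["score"]>.3:print(n,c,round(q["score"],2),q["rect"],axis(c,q["mask"],z))
plan(([580,40,260],25,0,9),([684,179,235],45,0,7))
```

```text
200 [971. 127. 200.] [973. 196. 200.]
300 [912. 123. 300.] [904.  71. 300.]
400 [853. 119. 400.] [835. -53. 400.]
500 [793. 114. 500.] [ 766. -178.  500.]
[ 472.00169929 -183.9236351   229.07601376] 0.5016728615801819
flat_brush top 0.48 [373.8, 202.3, 383.5, 217.8] (array([ 561.10383445, -242.47694086]), array([-0.96476077,  0.26312859]), np.float64(35.32213811638955), np.float64(16.0929217188038))
loop_light top 0.71 [355.3, 218.7, 361.8, 269.0] (array([ 478.35201129, -179.74402539]), array([-0.99962213,  0.02748811]), np.float64(119.2373824090385), np.float64(13.741037598607711))
loop_dark top 0.68 [183.0, 139.4, 229.2, 175.0] (array([685.79818609, 182.59069307]), array([-0.71236351, -0.70181068]), np.float64(137.4914106407327), np.float64(12.101092954256533))
flat_brush side 0.55 [193.2, 320.7, 273.9, 332.7] (array([ 485.75997238, -244.28173748]), array([-0.99951749,  0.03106118]), np.float64(188.32299628416786), np.float64(19.685005048727216))
loop_light side 0.54 [202.1, 299.6, 254.5, 308.1] (array([ 470.78429517, -180.64821697]), array([-0.99971229,  0.02398629]), np.float64(131.584428958131), np.float64(14.408551970461204))
loop_dark side 0.5 [284.0, 138.0, 317.0, 161.1] (array([688.24120591, 184.41354392]), array([-0.71026587, -0.70393351]), np.float64(133.58549930668704), np.float64(19.647329235320797))
loop_dark side 0.44 [201.1, 297.2, 255.9, 306.9] (array([ 481.65092138, -268.9412329 ]), array([-0.99925778,  0.03852127]), np.float64(106.50049362106009), np.float64(10.987033633947064))
9 x [-0.01, 0.04, -2.95] [0.0168, -0.0222, -0.0044]
7 x [0.0, 0.0, -2.85] [0.0235, -0.0084, 0.0035]
end [684.1 179.3 235.3]
```

Emit:
move_arm --commands '[0,0.04,-2.95,0.0168,-0.0222,-0.0044,0.5,0,0.04,-2.95,0.0168,-0.0222,-0.0044,0.5,0,0.04,-2.95,0.0168,-0.0222,-0.0044,0.5,0,0.04,-2.95,0.0168,-0.0222,-0.0044,0.5,0,0.04,-2.95,0.0168,-0.0222,-0.0044,0.5,0,0.04,-2.95,0.0168,-0.0222,-0.0044,0.5,0,0.04,-2.95,0.0168,-0.0222,-0.0044,0.5,0,0.04,-2.95,0.0168,-0.0222,-0.0044,0.5,0,0.04,-2.95,0.0168,-0.0222,-0.0044,0.5]'

```text
time: 35.03
position: [580.9, 40.9, 260.3]
eef_rot: [0.976, 0.218, 0.0, 0.0]
contact_force: [0.2, -0.7, -0.2]
finger_gap: 0.499
grip_force: 0.0
```

Emit:
move_arm --commands '[0,0,-2.85,0.0235,-0.0084,0.0035,0.5,0,0,-2.85,0.0235,-0.0084,0.0035,0.5,0,0,-2.85,0.0235,-0.0084,0.0035,0.5,0,0,-2.85,0.0235,-0.0084,0.0035,0.5,0,0,-2.85,0.0235,-0.0084,0.0035,0.5,0,0,-2.85,0.0235,-0.0084,0.0035,0.5,0,0,-2.85,0.0235,-0.0084,0.0035,0.5,0,0,0,0,0,0,0.5,0,0,0,0,0,0,0.5]'

```text
time: 35.78
position: [684.2, 179.9, 234.7]
eef_rot: [0.924, 0.383, -0.001, 0.001]
contact_force: [-0.9, -0.5, -0.7]
finger_gap: 0.502
grip_force: 0.0
```

Run:
```python
from h import *
T=now();p=T[:3,3];print(p,get_obs()["joint_pos"])
plan(([685,181,195],44.7,0,4))
```

```text
[684.24609792 179.90664134 234.66258708] [ 0.10028995  0.64135722  1.1981383  -0.00176624  1.30318916  0.88481938]
4 x [0.01, 0.03, 0.09] [0.0003, -0.0001, 0.0099]
end [684.8 181.  195.1]
```

Emit:
move_arm --commands '[0,0,0.09,0.0003,0,0.0099,0.5,0,0,0.09,0.0003,0,0.0099,0.5,0,0,0.09,0.0003,0,0.0099,0.5,0,0,0.09,0.0003,0,0.0099,0.5,0,0,0,0,0,0.006,0.5,0,0,0,0,0,0.004,0.5,0,0,0,0,0,0.003,0.5,0,0,0,0,0,0,0.5,0,0,0,0,0,0,0.5]'

```text
time: 36.53
position: [686.0, 179.7, 184.7]
eef_rot: [0.925, 0.38, 0.001, 0.001]
contact_force: [-0.2, 0.0, 0.1]
finger_gap: 0.498
grip_force: 0.0
```

Emit:
move_arm --commands '[0,0,0,0,0,0.003,0.5,0,0,0,0,0,0.0015,0.5,0,0,0,0,0,0,0.7,0,0,0,0,0,0,0.95,0,0,0,0,0,0,0.95,0,0,0,0,0,0,0.95,0,0,0,0,0,0,0.95]'

```text
time: 37.12
position: [686.0, 179.7, 180.2]
eef_rot: [0.925, 0.38, 0.001, 0.001]
contact_force: [0.8, 0.3, 0.7]
finger_gap: 0.148
grip_force: 41.6
```

Emit:
move_arm --commands '[0,0,0,0,0,-0.008,0.95,0,0,0,0,0,-0.02,0.95,0,0,0,0,0,-0.03,0.95,0,0,0,0,0,-0.03,0.95,0,0,0,0,0,0,0.95]'

```text
time: 37.53
position: [689.4, 180.3, 276.3]
eef_rot: [0.925, 0.38, 0.008, 0.003]
contact_force: [0.6, -0.3, 2.1]
finger_gap: 0.149
grip_force: 41.5
```

Run:
```python
from h import *
T=now();p=T[:3,3];print(p,get_obs()["finger_gap"])
plan(([560,20,240],22,0,8),([467,-213,130],-1.5,0,9))
```

```text
[689.405087   180.27202328 276.31773141] 0.14895746857229022
8 x [0.06, -0.1, 2.83] [-0.0249, 0.0073, 0.0044]
9 x [0.0, 0.0, 2.61] [-0.0154, 0.0234, 0.0122]
end [ 467.3 -212.7  130.3]
```

Emit:
move_arm --commands '[0.06,-0.1,2.83,-0.0249,0.0073,0.0044,0.95,0.06,-0.1,2.83,-0.0249,0.0073,0.0044,0.95,0.06,-0.1,2.83,-0.0249,0.0073,0.0044,0.95,0.06,-0.1,2.83,-0.0249,0.0073,0.0044,0.95,0.06,-0.1,2.83,-0.0249,0.0073,0.0044,0.95,0.06,-0.1,2.83,-0.0249,0.0073,0.0044,0.95,0.06,-0.1,2.83,-0.0249,0.0073,0.0044,0.95,0.06,-0.1,2.83,-0.0249,0.0073,0.0044,0.95]'

```text
time: 38.2
position: [555.1, 18.3, 233.9]
eef_rot: [0.982, 0.189, -0.007, -0.0]
contact_force: [0.5, -0.6, -0.6]
finger_gap: 0.144
grip_force: 41.5
```

Emit:
move_arm --commands '[0,0,2.61,-0.0154,0.0234,0.0122,0.95,0,0,2.61,-0.0154,0.0234,0.0122,0.95,0,0,2.61,-0.0154,0.0234,0.0122,0.95,0,0,2.61,-0.0154,0.0234,0.0122,0.95,0,0,2.61,-0.0154,0.0234,0.0122,0.95,0,0,2.61,-0.0154,0.0234,0.0122,0.95,0,0,2.61,-0.0154,0.0234,0.0122,0.95,0,0,2.61,-0.0154,0.0234,0.0122,0.95,0,0,2.61,-0.0154,0.0234,0.0122,0.95,0,0,0,0,0,0,0.95]'

```text
time: 39.03
position: [458.7, -216.5, 124.0]
eef_rot: [1.0, -0.016, -0.008, 0.001]
contact_force: [-0.3, 0.1, -0.7]
finger_gap: 0.147
grip_force: 41.5
```

Run:
```python
from h import *
camera("side")
T=now();p=T[:3,3];print(p,get_obs()["finger_gap"])
for q in cut_out("side","loop_dark")[:2]:print(q["score"],q["rect"],axis("side",q["mask"],p[2]))
plan(([467,-213,22],-1.5,0,7))
```

```text
[ 459.95215392 -215.08479625  124.84973323] 0.14616391736293033
0.64 [185.8, 291.2, 250.6, 295.3] (array([ 457.50474812, -214.04030171]), array([-0.99950707,  0.03139451]), np.float64(141.47270020763244), np.float64(16.810993205713203))
7 x [0.01, 0.11, -0.02] [0.001, -0.0002, 0.0148]
end [ 467.1 -213.    21.8]
```

Emit:
move_arm --commands '[0,0.11,0,0.001,-0.0002,0.0148,0.95,0,0.11,0,0.001,-0.0002,0.0148,0.95,0,0.11,0,0.001,-0.0002,0.0148,0.95,0,0.11,0,0.001,-0.0002,0.0148,0.95,0,0.11,0,0.001,-0.0002,0.0148,0.95,0,0.11,0,0.001,-0.0002,0.0148,0.95,0,0.11,0,0.001,-0.0002,0.0148,0.95,0,0,0,0,0,0.004,0.95,0,0,0,0,0,0.002,0.95,0,0,0,0,0,0,0.95]'

```text
time: 39.97
position: [468.2, -211.9, 16.3]
eef_rot: [1.0, -0.012, 0.0, 0.001]
contact_force: [-0.5, 0.5, -0.2]
finger_gap: 0.151
grip_force: 41.5
```

Emit:
move_arm --commands '[0,0,0,0,0,0.001,0.95,0,0,0,0,0,0,0.95]'

```text
time: 40.13
position: [468.2, -212.6, 15.8]
eef_rot: [1.0, -0.013, 0.001, 0.002]
contact_force: [-1.1, 0.8, 0.2]
finger_gap: 0.151
grip_force: 41.5
```

Expected contact near z ≈ 11.2 (5.2 grip height + 6).

Emit:
move_arm --commands '[0,0,0,0,0,0.0015,0.95,0,0,0,0,0,0.0015,0.95,0,0,0,0,0,0.001,0.95,0,0,0,0,0,0,0.95]'

```text
time: 40.47
position: [467.7, -212.6, 11.2]
eef_rot: [1.0, -0.013, 0.0, 0.001]
contact_force: [0.5, -0.8, 2.8]
finger_gap: 0.148
grip_force: 41.8
```

Emit:
move_arm --commands '[0,0,0,0,0,0,0.82,0,0,0,0,0,0,0.78,0,0,0,0,0,-0.006,0.78,0,0,0,0,0,-0.02,0.78,0,0,0,0,0,-0.035,0.78,0,0,0,0,0,-0.04,0.78,0,0,0,0,0,-0.04,0.78,0,0,0,-0.03,0,-0.03,0.78,0,0,0,-0.03,0,-0.03,0.78,0,0,0,0,0,0,0.78]'

```text
time: 41.3
position: [406.2, -210.1, 215.7]
eef_rot: [1.0, -0.013, 0.001, 0.003]
contact_force: [0.2, 0.5, -0.3]
finger_gap: 0.219
grip_force: 0.0
```

Run:
```python
from h import *
t=camera("top");s=camera("side");print(get_obs()["position"])
cv2.imwrite("pics/c8.png",np.hstack([cv2.resize(t[90:320,110:420],(420,312)),cv2.resize(s[110:350,160:370],(380,434))[:312] if 0 else cv2.resize(s[110:350,160:370],(273,312))]))
for c in("top","side"):
  for n,z in(("flat_brush",12),("loop_light",13),("loop_dark",13)):
   for q in cut_out(c,n)[:3]:
     if q["score"]>.3:print(n,c,round(q["score"],2),[x.round(2) for x in axis(c,q["mask"],z)])
```

```text
[ 408.49366492 -210.69289173  212.55700386]
flat_brush top 0.8 [array([ 485.78, -243.3 ]), array([-1.  ,  0.02]), np.float64(187.89), np.float64(24.57)]
loop_light top 0.54 [array([ 469.89, -179.69]), array([-1.  ,  0.02]), np.float64(135.41), np.float64(13.8)]
flat_brush side 0.87 [array([ 485.85, -244.31]), array([-1.  ,  0.04]), np.float64(188.55), np.float64(19.42)]
loop_light side 0.52 [array([ 471.4 , -180.18]), array([-1.  ,  0.02]), np.float64(141.67), np.float64(16.07)]
loop_dark side 0.79 [array([ 470.34, -210.24]), array([-1.  ,  0.02]), np.float64(131.52), np.float64(15.22)]
```

View pics/c8.png

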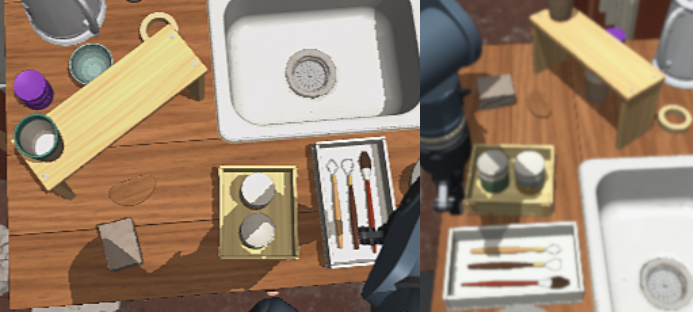

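The picture shows both jars upright in the crate, at about (257,190) and (257,232). The three tools lie flat in the tray around (350,205), and the bystanders are where they started.

```bash
python3 -c "
from workcell import *
print(sign_off())"
```

```text
the job is handed in; nothing more can be done
None
```

Job handed in at about 41 s: both jars stand upright in the jar crate, the two loop tools and the brush lie flat in the tray, and the final pictures show the bystanders where they started; one wrist joint briefly read 2.853 rad against its 2.85 limit, and `sign_off` returned no verdict.

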